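# Lay the clay herd into its presentation tray

## Task

Pack the clay herd: clear the dusting brush off the presentation tray and lay it flat in the low tool tray, and set every horse that has a base - those standing on the bench and the one in the crate of blanks - in its own place in the tray, turned so that the bases interlock and each lies fully down, flush with the rails. Turn both brass turn-buttons on the end rails fully across, so that they reach in over the bases and keep them down. Leave the blanks in the crate and the glue pot and the doll where they stand.

Things in the scene. Friction and masses are not known exactly. Their poses are not given: they have to be found in the camera images.
- near_left: White clay horse on a terracotta base; home: near left corner of the tray, axes as the tray's. Base 70 mm square, 12 thick; a key on its -y side and a notch in its +x side (mid-side; keys 20 wide, 11 long; notches 28 wide, 11 deep). Horse mid-base, faces base +x: body 38 long, flat sides 22 apart; back 46, crown 69 above the underside. Origin: mid underside. On the bench, or absent (None).
- place_near_left (a point): Where the origin of near_left lies when home: on the tray floor, middle of the near left corner cell. Axes of the tray. Only that base fits there, one way round, with 2 mm to spare on each side; its top is then level with the rails.
- near_right: White clay horse on a terracotta base; home: near right corner of the tray, axes as the tray's. Base 70 mm square, 12 thick; notches in its +x and +y sides (mid-side; keys 20 wide, 11 long; notches 28 wide, 11 deep). Horse mid-base, faces base +y: body 38 long, flat sides 22 apart; back 46, crown 69 above the underside. Origin: mid underside. On the bench, or absent (None).
- place_near_right (a point): Where the origin of near_right lies when home: on the tray floor, middle of the near right corner cell. Axes of the tray. Only that base fits there, one way round, with 2 mm to spare on each side; its top is then level with the rails.
- far_left: White clay horse on a terracotta base; home: far left corner of the tray, axes as the tray's. Base 70 mm square, 12 thick; keys on its -x and -y sides (mid-side; keys 20 wide, 11 long; notches 28 wide, 11 deep). Horse mid-base, faces base -y: body 38 long, flat sides 22 apart; back 46, crown 69 above the underside. Origin: mid underside. On the bench, or absent (None).
- place_far_left (a point): Where the origin of far_left lies when home: on the tray floor, middle of the far left corner cell. Axes of the tray. Only that base fits there, one way round, with 2 mm to spare on each side; its top is then level with the rails.
- far_right: White clay horse on a terracotta base; home: far right corner of the tray, axes as the tray's. Base 70 mm square, 12 thick; a key on its -x side and a notch in its +y side (mid-side; keys 20 wide, 11 long; notches 28 wide, 11 deep). Horse mid-base, faces base -x: body 38 long, flat sides 22 apart; back 46, crown 69 above the underside. Origin: mid underside. On the bench, or absent (None).
- place_far_right (a point): Where the origin of far_right lies when home: on the tray floor, middle of the far right corner cell. Axes of the tray. Only that base fits there, one way round, with 2 mm to spare on each side; its top is then level with the rails.
- near_mid: White clay horse on a terracotta base; home: near middle of the tray, axes as the tray's. Base 70 mm square, 12 thick; notches in its +x and +y sides and a key on its -y side (mid-side; keys 20 wide, 11 long; notches 28 wide, 11 deep). Horse mid-base, faces base -x: body 38 long, flat sides 22 apart; back 46, crown 69 above the underside. Origin: mid underside. 170 g. In the crate.
- place_near_mid (a point): Where the origin of near_mid lies when home: on the tray floor, middle of the near middle cell. Axes of the tray. Only that base fits there, one way round, with 2 mm to spare on each side; its top is then level with the rails.
- tray: Fixed wooden tray 188 (x) by 290 (y) mm. Floor 6 thick, rails 12 above it (18 above the bench), end rails (+y, -y) 34 wide, others 20. Two rows (near -x, far +x) of three 74 mm cells (left +y). Far middle cell: a glued base with a pine, top 68 above the bench. Neighbours interlock, key in notch, 4 mm joints. Origin: mid underside; x to the far side, y left, z up.
- button_left (a joint): Brass turn-button on the left end rail: bar 80 by 14 mm pivoted at its middle, 128 mm to tray +y, with a fin on top (24 along the bar, 8 thick, 29 to 47 mm above the bench) to pinch and twist. 0: bar along tray x; turns clockwise from above; 1.57: across, one half 23 mm in over the near-far joint; stop 1.6. Stiff (0.03 N m), stays put. Bar underside 2 mm over flush bases.
- button_right (a joint): Brass turn-button on the right end rail: bar 80 by 14 mm pivoted at its middle, 128 mm to tray -y, with a fin on top (24 along the bar, 8 thick, 29 to 47 mm above the bench) to pinch and twist. 0: bar along tray x; turns anticlockwise from above; 1.57: across, one half 23 mm in over the near-far joint; stop 1.6. Stiff (0.03 N m), stays put. Bar underside 2 mm over flush bases.
- grip_left (a point): Middle of the left turn-button's fin, on its pivot, 38 mm above the bench; its x axis runs along bar and fin and turns with them.
- grip_right (a point): Middle of the right turn-button's fin, on its pivot, 38 mm above the bench; its x axis runs along bar and fin and turns with them.
- crate: Fixed open wooden crate at the left, 260 (x) by 190 (y) mm outside, 50 mm high, walls and floor 8 mm. Origin: middle of the underside.
- blank0: Unpainted terracotta horse without a base, 38 by 22 mm, 57 mm high; clutter in the crate. Origin: middle of its foot.
- blank1: Unpainted terracotta horse without a base, 38 by 22 mm, 57 mm high; clutter in the crate. Origin: middle of its foot.
- blank2: Unpainted terracotta doll blank, round, 38 mm across, 51 mm high; clutter in the crate. Origin: middle of its foot.
- blank3: Unpainted terracotta doll blank, round, 38 mm across, 51 mm high; clutter in the crate. Origin: middle of its foot.
- brush: Flat dusting brush, 200 mm long, 12 mm thick; wooden handle 26 mm wide along -x, steel ferrule, bristle head 34 mm wide at +x. 60 g. Origin: underside, halfway along (on the handle, 25 mm from the ferrule); x along the brush, z up. Starts lying across the tray's long rails.
- tool_tray: Fixed low dark wooden tray between robot and presentation tray, 90 (x) by 240 (y) mm, 18 mm high, walls and floor 5 mm; the brush's place, lengthwise along its y either way round. Origin: middle of the underside.
- glue_pot: Yellow glue jar, 48 mm across, 62 mm high, standing among the horses; not to be disturbed. Origin: middle of its foot.
- doll: Red and white doll, 52 mm across, 76 mm high; bystander. Origin: middle of its foot.

How it is judged:
By the outcome, as a careful person would: the job done as asked, in the order asked, and still so for the second after the job is handed in, with the robot touching nothing.
Of near_left, near_right, far_left, far_right only 3 to 4 are there at a start; the rules pass over those that are not, and their reading is None.
At some moment in a run one of near_left, near_right, far_left, far_right may be knocked a few centimetres aside while the robot is not near it.
Once in a run the grip may slacken for a moment while it holds something.
It also fails if it takes over 210 s, if anything falls off the work surface, if the arm or the gripper's body presses on something with over 40 N, if the wrist force passes 120 N, or if a joint passes its speed limit or range.

## Robot

A 6-joint arm with a two-finger parallel gripper is mounted at the origin on the work surface. World frame = base frame: x ahead of the robot, y to its left, z up, the work surface at z = 0. Lengths are in m, angles in degrees, forces in N, time in s.
With the tool pointing down it reaches from about 0.25 to 0.725 m from the base axis. Payload 9.7 kg.
Tool frame: the origin (TCP) lies at the very end of the fingers, on their centre line; the grasp point (between the pads) lies tcp_to_grasp behind it (tcp_to_grasp is the distance from the TCP to the grasp point, in m); z points along the fingers, y is the direction in which the jaws open and shut (so a half turn about z gives the same grasp; the last joint's range is limited). The gripper opens to 85 mm and grips with 20 to 120 N. Pads are 22 mm wide; open, the fingers measure 114 mm over their backs; the gripper's body (76 mm by 85 mm) begins 54 mm behind the grasp point. The pads swing forward as they close: fully open they stand 13 mm farther back than shut.
Start: joints at [69.328, 4.979, 10.078, 95.1, 0, 90], TCP at [0.194, 0.515, 0.231] pointing down, gripper open.
Joint ranges: [-179.16, 179.16], [-48.56, 103.87], [-65.8, 70.77], [-126.05, 130.52], [-82.76, 87.17], [-180, 180]. Speed limits (degrees/s): [127.2, 127.2, 147.25, 180, 180, 180].

## Interface

Orientations are given as [roll, pitch, yaw] about the fixed x, y, z axes, in that order (R = Rz(yaw) Ry(pitch) Rx(roll)).
In Python, from workcell import * gives the robot as it stands. The module is installed in compiled form; this text tells all that it offers.
- The arm moves only by the shell command python3 -m pendant 'ROWS' [FORCE]. ROWS is JSON, a list of rows, each a list of 3 entries, a list of its own where there are three numbers: the opening in per cent of the stroke, from 0 (shut) to 100 (fully open), then the shift along the world's x, y, z in mm, then the turn, a rotation vector about the world's x, y, z in degrees. A call has 1 to 20 rows; each row is the pose to reach, as a shift and turn from the pose measured when the call began; what a row does not reach only later rows make up. A row lasts 1/8 s, in which the tool goes at most 62.5 mm and 10.7 degrees, less where a joint would pass 70% of its speed; a pose out of reach is approached as far as the arm can. A call with a gripper value outside its range is refused whole. The fingers move at their own pace and stop on an object; FORCE is the grip in N (left out, the last holds). Time passes only in rows, so rows that repeat a pose let the fingers close. It gives the time, the measured TCP pose, the force and the opening at its end, in the units of the state.
- get_obs(): the state, without advancing time (a new reading comes with each control period).
- camera(name): name is "scene" or "top"; returns a dict with "img" (400x640x3 uint8, red, green, blue), "fx", "fy", "cx", "cy" (pixels), "cam_to_world" (4x4, takes a point from camera to world coordinates). Camera axes: x right, y down, z forward; pixel columns grow to the right and rows downward; lengths in m; the calibration is good to about 2 mm. A picture is of the moment at which its call begins. There is no depth.
- job_done(): hands the job in, once; it reports no verdict.
Trained networks look in a picture, given as the dict that the camera call returned (one of the last four; its "shot" number tells which), for a name from the list of things; names that differ only in an ending like _2 or _b are one class to them, and where a whole thing is asked for, a point or a joint stands for the part that bears it (a point fixed in the world has none). Each returns a list of dicts, best first, with "confidence" (0 to 1); they miss things now and then, are a little off and sometimes report something else, mostly with a low value. They report only what shows in the picture. A call takes as long as a camera call.
- regions_of(picture, label): "region" (400x640 bool, what is visible of it).
- pinpoint(picture, label): "position" ([x, y, z] in m, in world coordinates, good to about 4 mm: a listed point, or the origin of a listed thing).
The state is a dict: "time": time; "q": joint angles; "qd": joint speeds; "joint_efforts": joint torques, N m; "ee_pos": TCP position; "tcp_rot": TCP orientation; "wrist_force": force on the tool from outside, world axes, zero at the start; "torque": the same for the moment, N m; "opening": finger opening in m.
Only numpy, scipy, OpenCV 4.12 (cv2) and the standard library are available. Lean on these libraries where they do the work, as an engineer would, in place of code of your own. Each camera call takes 0.05 s, during which the arm holds its last target. There are 200 camera calls.

## Working session

There is one attempt and no reset: what is moved stays moved. The work goes in short steps, Python scripts to look and compute and a shell command to move; the robot and the scene stay as the last step left them, time stands still between calls to the robot, and variables do not carry over. Pictures are saved under pics/ and viewed, about 12 in all and at most 16, crops included, and the job is handed in when it is done.

```bash
ls; mkdir -p pics; cat > h.py <<'E'
from workcell import *
import numpy as np, cv2
def shot(name,fn=None,crop=None,scale=1):
    p=camera(name)
    if fn:
        im=p["img"][...,::-1]
        if crop: x0,y0,x1,y1=crop; im=im[y0:y1,x0:x1]
        cv2.imwrite("pics/"+fn,cv2.resize(im,None,fx=scale,fy=scale,interpolation=cv2.INTER_CUBIC))
    return p
def ray(p,u,v,z):
    T=np.array(p["cam_to_world"]); d=T[:3,:3]@[(u-p["cx"])/p["fx"],(v-p["cy"])/p["fy"],1]
    o=T[:3,3]; return o+d*(z-o[2])/d[2]
def proj(p,P):
    T=np.array(p["cam_to_world"]); c=T[:3,:3].T@(np.array(P)-T[:3,3])
    return np.array([p["fx"]*c[0]/c[2]+p["cx"],p["fy"]*c[1]/c[2]+p["cy"]])
E
python3 - <<'E'
from h import *
o=get_obs(); print({k:np.round(v,3).tolist() for k,v in o.items()})
try: print(tcp_to_grasp)
except Exception as e: print(e)
for n in("top","scene"):
    p=shot(n,n+"0.png",None,1.25)
    print(n,np.round(p["cam_to_world"],3).tolist(),p["fx"],p["cx"],p["cy"])
    for l in "near_left near_right far_left far_right near_mid tray grip_left grip_right crate brush tool_tray glue_pot doll place_near_left place_near_right place_far_left place_far_right place_near_mid blank0 blank2".split():
        print(l,[(np.round(r["position"],3).tolist(),round(r["confidence"],2)) for r in pinpoint(p,l)][:4])
print(get_obs()["time"])
E
```

```text
pics
{'time': 0.0, 'q': [69.327, 5.01, 10.034, 95.097, -0.001, 90.0], 'qd': [-0.011, 0.068, -0.012, 0.018, -0.036, 0.024], 'joint_efforts': [0.001, -52.039, 46.48, 0.017, -0.0, 0.0], 'ee_pos': [0.194, 0.514, 0.231], 'tcp_rot': [-179.927, 0.001, 159.327], 'wrist_force': [0.436, 0.342, 0.371], 'torque': [0.058, -0.006, 0.042], 'opening': 0.086}
0.0187
top [[-0.011, -0.996, 0.089, 0.426], [-1.0, 0.011, 0.003, 0.004], [-0.003, -0.089, -0.996, 1.23], [0.0, 0.0, 0.0, 1.0]] 485.6985417784057 325.40075752062046 200.34019979632478
near_left []
near_right []
far_left [([0.432, -0.406, -0.001], 0.75), ([0.59, 0.069, 0.007], 0.39)]
far_right [([0.52, -0.266, -0.001], 0.6), ([0.457, 0.338, -0.002], 0.31)]
near_mid [([0.501, 0.35, 0.012], 0.85)]
tray [([0.626, -0.004, -0.002], 0.59)]
grip_left [([0.629, 0.118, 0.035], 0.75)]
grip_right [([0.621, -0.136, 0.041], 0.7), ([0.659, -0.083, 0.006], 0.24)]
crate [([0.363, 0.301, 0.007], 0.69), ([0.559, -0.399, -0.0], 0.61), ([0.454, 0.339, -0.001], 0.58), ([0.67, 0.069, 0.006], 0.46)]
brush [([0.626, 0.056, 0.018], 0.97), ([0.587, -0.002, 0.002], 0.2)]
to
[... 1772 characters left out ...]
, 0.47)]
doll [([0.688, 0.289, 0.004], 0.89), ([0.505, 0.354, 0.011], 0.46)]
place_near_left [([0.587, 0.069, 0.007], 0.65), ([0.688, 0.288, 0.0], 0.2)]
place_near_right [([0.587, -0.08, 0.009], 0.93)]
place_far_left [([0.664, 0.066, 0.007], 0.91), ([0.628, 0.061, 0.019], 0.25)]
place_far_right [([0.666, -0.078, 0.003], 0.9), ([0.361, 0.301, 0.009], 0.24)]
place_near_mid [([0.586, -0.007, 0.011], 0.59), ([0.588, -0.081, 0.006], 0.51)]
blank0 [([0.429, 0.275, 0.005], 0.71), ([0.359, 0.3, 0.008], 0.55), ([0.351, 0.377, 0.009], 0.53), ([0.405, 0.39, 0.007], 0.49)]
blank2 [([0.429, 0.275, 0.005], 0.71), ([0.359, 0.3, 0.008], 0.55), ([0.351, 0.377, 0.009], 0.53), ([0.405, 0.39, 0.007], 0.49)]
2.1
```

View pics/top0.png

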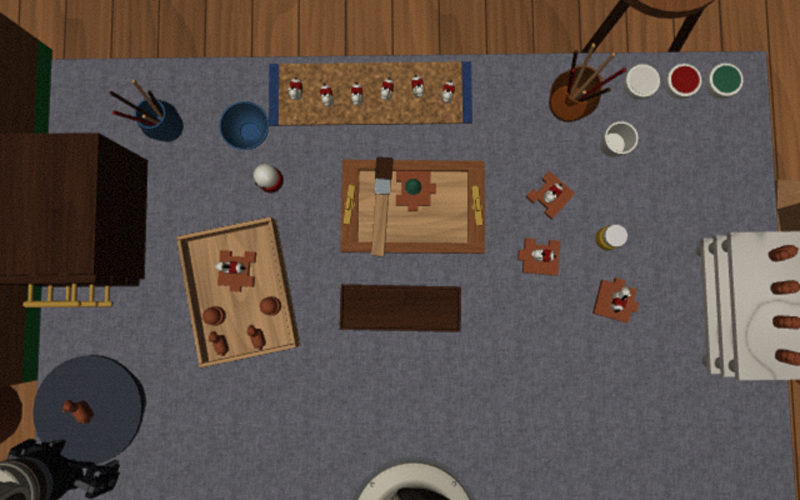

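View pics/scene0.png

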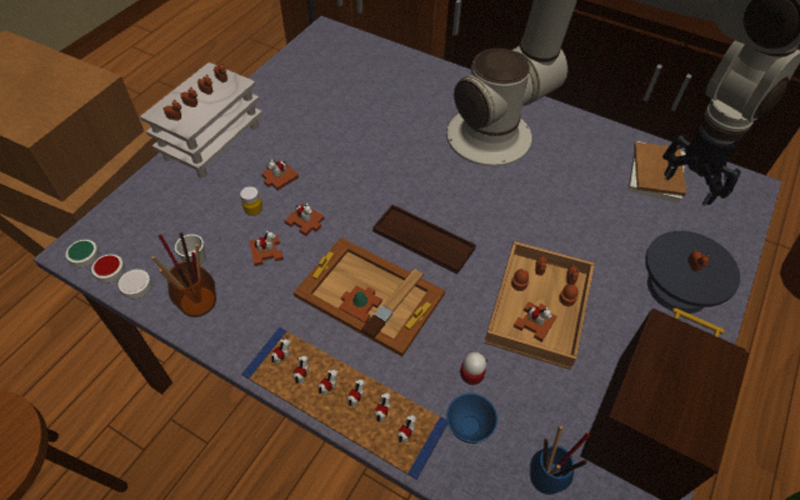

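The top view shows the tray centred at about (413,205). The brush lies across its left cells, three horses stand at right at about (550,193), (541,256) and (617,300), and the crate horse is at about (235,268). Next I fit precise poses and identities from the base outlines.

```bash
cat >> h.py <<'E'
from scipy.optimize import minimize
TYPES=dict(near_left=dict(k=[3],n=[0],f=0),near_right=dict(k=[],n=[0,1],f=1),far_left=dict(k=[2,3],n=[],f=3),
  far_right=dict(k=[2],n=[1],f=2),near_mid=dict(k=[3],n=[0,1],f=2))
def outline(t):
    pts=[]
    for s in range(4):
        e=[(35,-35)]
        if s in t["k"]: e+=[(35,-10),(46,-10),(46,10),(35,10)]
        if s in t["n"]: e+=[(35,-14),(24,-14),(24,14),(35,14)]
        a=s*np.pi/2; R=np.array([[np.cos(a),-np.sin(a)],[np.sin(a),np.cos(a)]])
        pts+=[R@q for q in e]
    return np.array(pts)/1000
def rot(a): return np.array([[np.cos(a),-np.sin(a)],[np.sin(a),np.cos(a)]])
S=4
def draw(p,poly,x,y,a,z0,z1,org,shape,hull=False):
    m=np.zeros(shape,np.uint8); all_=[]
    w=poly@rot(a).T+[x,y]
    for z in np.linspace(z0,z1,5):
        P=np.array([proj(p,[*q,z]) for q in w]); P=(P+.5-org)*S-.5; all_.append(P)
        cv2.fillPoly(m,[np.round(P*16).astype(np.int32)],1,shift=4)
    if hull:
        H=cv2.convexHull(np.vstack(all_).astype(np.float32)); cv2.fillConvexPoly(m,np.round(H*16).astype(np.int32),1,shift=4)
    return m
def fit(ps,masks,poly,x,y,z0,z1,angs,f=None,hull=False,r=38):
    """masks: soft float images; f = facing side index -> horse silhouette ignored"""
    dat=[]
    for p,mk in zip(ps,masks):
        c=proj(p,[x,y,z0]); org=np.round(c-r).astype(int)
        org=np.maximum(org,0); w=mk[org[1]:int(c[1])+r,org[0]:int(c[0])+r]
        dat.append((p,cv2.resize(w.astype(np.float32),None,fx=S,fy=S,interpolation=cv2.INTER_LINEAR),org))
    hb=np.array([[-.024,-.014],[.034,-.014],[.034,.014],[-.024,.014]])
    def cost(v):
        c=0
        for p,w,org in dat:
            m=draw(p,poly,v[0],v[1],v[2],z0,z1,org,w.shape,hull); k=np.ones(w.shape,bool)
            if f is not None: k=draw(p,hb,v[0],v[1],v[2]+f*np.pi/2,z0+.012,z0+.069,org,w.shape,True)==0
            c+=np.abs(m-w)[k].sum()/max(1,m[k].sum())
        return c/len(dat)
    best=min(((cost((x,y,a)),a) for a in angs))
    s=minimize(cost,(x,y,best[1]),method="Nelder-Mead",options=dict(initial_simplex=[(x,y,best[1]),(x+.005,y,best[1]),(x,y+.005,best[1]),(x,y,best[1]+.1)],xatol=1e-4,fatol=1e-4))
    return s.fun,s.x
def terra(p):
    im=p["img"].astype(float); r,g,b=im[...,0],im[...,1],im[...,2]
    return cv2.GaussianBlur(((r-b)>0.28*np.maximum(r+g+b,60)*0.6).astype(np.float32),(0,0),.01) if False else ((r>1.55*g)&(r>45)).astype(np.float32)
def horses(ps,guess,types=TYPES,z0=0.):
    ms=[terra(p) for p in ps]; out={}
    for g in guess:
        res=[]
        for n in types:
            for k in range(1):
                c,v=fit(ps,ms,outline(TYPES[n]),g[0],g[1],z0,z0+.012,np.radians(np.arange(-180,180,10)),TYPES[n]["f"]); res.append((c,n,v))
        res.sort(key=lambda t:t[0]); 
        print([(n,round(c,3),np.round(v[:2],4).tolist(),round(np.degrees(v[2])%360,1)) for c,n,v in res[:2]])
        out[res[0][1]]=res[0][2]
    return out
def rect(a,b): return np.array([[-a,-b],[a,-b],[a,b],[-a,b]])/2
E
python3 - <<'E'
from h import *
t=shot("top"); s=shot("scene")
im=t["img"][...,::-1]; m=(terra(t)*255).astype(np.uint8)
a=cv2.resize(im[130:265,410:530],None,fx=4,fy=4,interpolation=cv2.INTER_CUBIC); b=cv2.resize(m[130:265,410:530],None,fx=2,fy=2)
c=cv2.resize(im[170:300,140:245],None,fx=2.5,fy=2.5)
out=np.zeros((600,800,3),np.uint8); out[:540,:480]=a; out[:270,490:730]=b[...,None]; out[272:597,490:752]=c[:325,:262]
cv2.imwrite("pics/c1.png",out)
for nm,ps in (("top",[t]),("scene",[s]),("both",[t,s])):
    print(nm); horses(ps,[(.647,-.284),(.521,-.263),(.431,-.404)]); horses(ps,[(.503,.35)],["near_mid"],.008)
for lab,d,g,z in (("tray",(.188,.29),(.626,-.004),.018),("tool_tray",(.09,.24),(.42,.025),.018),("crate",(.26,.19),(.456,.339),.05)):
  for nm,p in (("top",t),("scene",s)):
    r=regions_of(p,lab); 
    if not r: print(lab,nm,"none"); continue
    k=r[0]["region"].astype(np.uint8); k=cv2.morphologyEx(k,cv2.MORPH_CLOSE,np.ones((25,25)))
    H=cv2.convexHull(np.argwhere(k)[:,::-1].astype(np.int32)); kk=np.zeros_like(k); cv2.fillConvexPoly(kk,H,1)
    f,v=fit([p],[kk],rect(*d),g[0],g[1],0,z,np.radians(np.arange(-20,21,5)),hull=True,r=110)
    print(lab,nm,round(r[0]["confidence"],2),round(f,3),np.round(v[:2],4),np.degrees(v[2]).round(2))
for nm,p in (("top",t),("scene",s)):
    r=regions_of(p,"brush")
    if r:
        k=r[0]["region"]; uv=np.argwhere(k)[:,::-1]; W=np.array([ray(p,u,v,.030)[:2] for u,v in uv]).astype(np.float32)
        R=cv2.minAreaRect(W); print("brush",nm,r[0]["confidence"],R,W[:,0].min(),W[:,0].max())
E
```

```text
top
[('near_right', np.float64(0.218), [0.6465, -0.2855], np.float64(46.7)), ('far_right', np.float64(0.309), [0.6468, -0.286], np.float64(317.0))]
[('far_right', np.float64(0.269), [0.5212, -0.2638], np.float64(264.7)), ('near_left', np.float64(0.364), [0.5214, -0.2631], np.float64(174.2))]
[('far_left', np.float64(0.108), [0.4301, -0.4084], np.float64(73.7)), ('near_left', np.float64(0.142), [0.4304, -0.4086], np.float64(343.3))]
[('near_mid', np.float64(0.692), [0.5038, 0.3501], np.float64(266.4))]
scene
[('near_left', np.float64(1.589), [0.6468, -0.2867], np.float64(228.6)), ('far_left', np.float64(1.592), [0.6464, -0.2874], np.float64(319.6))]
[('far_left', np.float64(2.499), [0.5239, -0.2603], np.float64(312.5)), ('near_left', np.float64(2.502), [0.5229, -0.262], np.float64(223.9))]
[('far_left', np.float64(1.06), [0.4316, -0.4095], np.float64(342.1)), ('near_left', np.float64(1.06), [0.4316, -0.4095], np.float64(252.1))]
[('near_mid', np.float64(1.382), [0.5034, 0.3478], np.float64(177.5))]
both
[('near_mid', np.float64(1.046), [0.6466, -0.2859], np.float64(47.8)), ('near_righ
[... 279 characters left out ...]
ar_right', np.float64(0.659), [0.4302, -0.4089], np.float64(163.7))]
[('near_mid', np.float64(1.297), [0.5037, 0.3487], np.float64(267.4))]
tray top 0.71 0.018 [ 0.6251 -0.0051] -1.15
tray scene 0.64 0.035 [ 0.6281 -0.005 ] -1.12
tool_tray top 0.77 0.028 [0.4204 0.0217] -1.58
tool_tray scene 0.69 0.04 [0.423  0.0211] -1.62
crate top 0.82 0.023 [0.4566 0.3407] 11.28
crate scene 0.91 0.021 [0.4593 0.3408] 11.18
brush top 0.74 ((0.6245816349983215, 0.05630480498075485), (0.03513933718204498, 0.20073501765727997), 86.51898193359375) 0.5249454 0.72441703
brush scene 0.74 ((0.6287005543708801, 0.05781752988696098), (0.033721815794706345, 0.1974528729915619), 87.01957702636719) 0.53026885 0.7273608
```

View pics/c1.png

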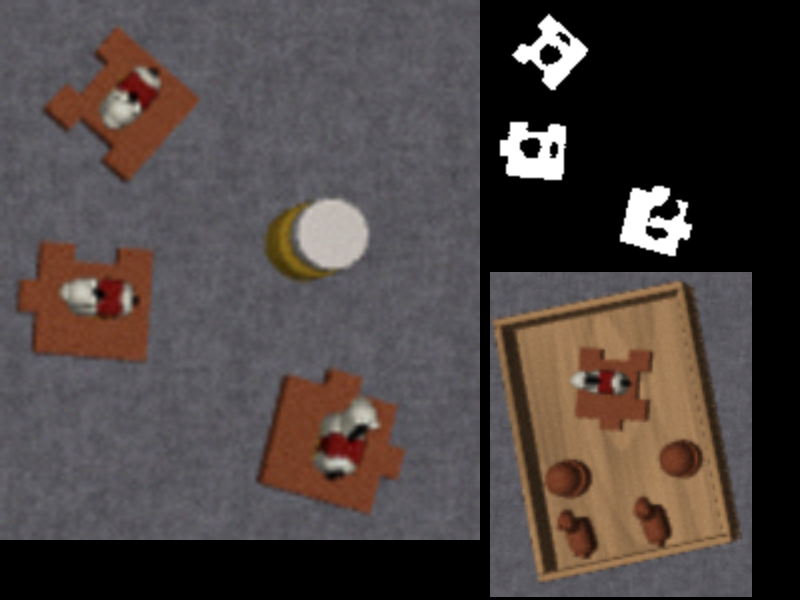

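Outlines agree with the picture: near_right at about (0.647,-0.285), far_right at (0.521,-0.264), far_left at (0.431,-0.408), near_mid in the crate, and near_left absent. The crop shows two notches, one key and one notch, and two keys for the bench horses, in that order. Brush first.

```bash
python3 -m pendant '[[50,[433,-457,-81],[0,0,17.4]],[50,[433,-457,-81],[0,0,17.4]],[50,[433,-457,-81],[0,0,17.4]],[50,[433,-457,-81],[0,0,17.4]],[50,[433,-457,-81],[0,0,17.4]],[50,[433,-457,-81],[0,0,17.4]],[50,[433,-457,-81],[0,0,17.4]],[50,[433,-457,-81],[0,0,17.4]],[50,[433,-457,-81],[0,0,17.4]],[50,[433,-457,-81],[0,0,17.4]],[50,[433,-457,-81],[0,0,17.4]],[50,[433,-457,-81],[0,0,17.4]],[50,[433,-457,-81],[0,0,17.4]],[50,[433,-457,-81],[0,0,17.4]]]' 40; python3 -c "
from workcell import *;o=get_obs();print(o)"
```

```text
time: 4.35
ee_pos: [0.6266, 0.0589, 0.1511]
tcp_rot: [180.0, 0.0, 176.8]
wrist_force: [0.2, -0.3, 0.3]
opening: 0.0425
{'time': 4.35, 'q': array([5.36261573e+00, 1.50647283e+01, 1.27027888e+01, 8.75887235e+01,
       8.66947582e-03, 8.53857786e+00]), 'qd': array([-0.17709659,  0.19145142, -0.01726151, -0.00700768, -0.03715373,
       -0.10273051]), 'joint_efforts': array([-3.46236778e-01, -6.31690264e+01,  4.69642639e+01, -1.20822855e-02,
       -6.95964962e-03,  7.58365699e-03]), 'ee_pos': array([0.62664606, 0.0588663 , 0.15105108]), 'tcp_rot': array([1.79984101e+02, 4.75030083e-02, 1.76824035e+02]), 'wrist_force': array([ 0.24565832, -0.30646087,  0.25977962]), 'torque': array([ 0.02382561, -0.04527971, -0.00558142]), 'opening': 0.04254620681189734}
```

```bash
python3 -m pendant '[[50,[2,-2,-60],[0,0,0]],[50,[2,-2,-110],[0,0,0]],[50,[2,-2,-131],[0,0,0]],[50,[2,-2,-131],[0,0,0]],[0,[2,-2,-131],[0,0,0]],[0,[2,-2,-131],[0,0,0]],[0,[2,-2,-131],[0,0,0]],[0,[2,-2,-131],[0,0,0]],[0,[2,-2,-131],[0,0,0]],[0,[2,-2,-131],[0,0,0]],[0,[2,-2,-100],[0,0,0]],[0,[2,-2,-60],[0,0,0]],[0,[2,-2,-60],[0,0,0]]]' 40
```

```text
time: 5.98
ee_pos: [0.6307, 0.057, 0.0954]
tcp_rot: [179.9, 0.4, 176.8]
wrist_force: [0.3, 0.3, -0.8]
opening: 0.0252
```

```bash
python3 -m pendant '[[0,[-60,-11,0],[0,0,-10]],[0,[-100,-20,0],[0,0,-20]],[0,[-150,-30,0],[0,0,-30]],[0,[-190,-38,0],[0,0,-40]],[0,[-209,-40,0],[0,0,-50]],[0,[-209,-40,0],[0,0,-60]],[0,[-209,-40,0],[0,0,-70]],[0,[-209,-40,0],[0,0,-80]],[0,[-209,-40,0],[0,0,-88.3]],[0,[-209,-40,0],[0,0,-88.3]],[0,[-209,-40,0],[0,0,-88.3]],[0,[-209,-40,-40],[0,0,-88.3]],[0,[-209,-40,-40],[0,0,-88.3]]]'
python3 - <<'E'
from h import *
p=shot("scene","br.png",(250,130,450,260),3)
for nm in("top","scene"):
    q=shot(nm); r=regions_of(q,"brush")
    if r:
        W=np.array([ray(q,u,v,.066)[:2] for v,u in np.argwhere(r[0]["region"])]).astype(np.float32); print(nm,r[0]["confidence"],cv2.minAreaRect(W))
E
```

```text
time: 7.6
ee_pos: [0.4198, 0.0169, 0.0532]
tcp_rot: [-179.8, 0.4, 88.6]
wrist_force: [-0.0, 0.0, -0.8]
opening: 0.0247
scene 0.72 ((0.4281020760536194, 0.023399606347084045), (0.20058807730674744, 0.039511729031801224), 89.51507568359375)
```

View pics/br.png

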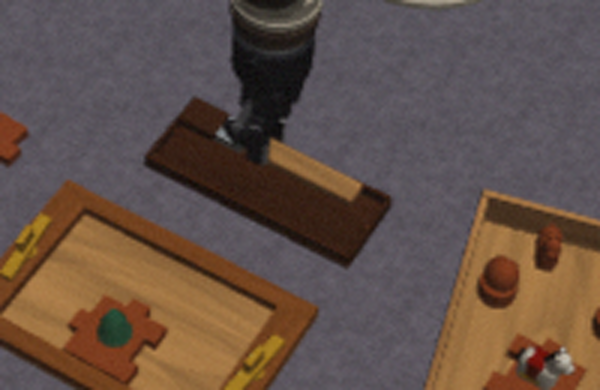

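Brush held level over the tool tray, with the handle end at about (360,190) in the crop. Lower and release.

```bash
python3 -m pendant '[[0,[2,1,-30],[0,0,0]],[0,[2,1,-46],[0,0,0]],[0,[2,1,-46],[0,0,0]],[0,[2,1,-46],[0,0,0]],[42,[2,1,-46],[0,0,0]],[42,[2,1,-46],[0,0,0]],[42,[2,1,-46],[0,0,0]],[42,[2,1,0],[0,0,0]],[42,[2,1,60],[0,0,0]],[42,[-40,-60,110],[0,0,0]],[42,[-40,-100,110],[0,0,0]],[42,[-40,-160,110],[0,0,0]],[42,[-40,-200,110],[0,0,0]],[42,[-40,-200,110],[0,0,0]],[42,[-40,-200,110],[0,0,0]]]'
cat >> h.py <<'E'
def hmask(p,g):
    """union region mask of the based horse nearest to projected guess"""
    u,v=proj(p,g).round().astype(int); best=None
    for l in TYPES:
        for r in regions_of(p,l):
            k=r["region"]
            if k[max(0,v-6):v+7,max(0,u-6):u+7].mean()>.3 and 300<k.sum()<3000 and (best is None or r["confidence"]>best[0]): best=(r["confidence"],k)
    return best
def locate(p,name,g,z0=0.,angs=None):
    b=hmask(p,[*g,z0+.01])
    if b is None: print(name,"no mask"); return None
    k=cv2.GaussianBlur(b[1].astype(np.float32),(0,0),.4); c,v=fit([p],[k],outline(TYPES[name]),*g,z0,z0+.012,np.radians(np.arange(0,360,10) if angs is None else angs),TYPES[name]["f"])
    print(name,round(b[0],2),"cost",round(c,3),np.round(v[:2],4),round(np.degrees(v[2])%360,1)); return v
E
python3 - <<'E'
from h import *
p=shot("top"); r=regions_of(p,"brush")
if r:
    W=np.array([ray(p,u,v,.017)[:2] for v,u in np.argwhere(r[0]["region"])]).astype(np.float32); print(r[0]["confidence"],cv2.minAreaRect(W))
s=camera("scene")
for q in(p,s):
    for n,g,z in (("near_right",(.647,-.285),0),("far_right",(.521,-.264),0),("far_left",(.43,-.408),0),("near_mid",(.504,.35),.008)): locate(q,n,g,z)
E
```

```text
time: 9.72
ee_pos: [0.3823, -0.1827, 0.1668]
tcp_rot: [179.8, 0.4, 88.5]
wrist_force: [-0.4, 0.4, 0.1]
opening: 0.0361
0.65 ((0.42320239543914795, 0.0217914879322052), (0.19942723214626312, 0.03259142488241196), 88.44261932373047)
near_right 0.97 cost 0.109 [ 0.6461 -0.2855] 47.2
far_right 0.9 cost 0.132 [ 0.5208 -0.2635] 264.2
far_left 0.77 cost 0.455 [ 0.4306 -0.4114] 214.0
near_mid 0.59 cost 0.142 [0.5039 0.349 ] 267.1
near_right 0.75 cost 0.152 [ 0.6472 -0.2859] 46.2
far_right 0.71 cost 0.133 [ 0.5219 -0.2647] 265.2
far_left 0.89 cost 0.149 [ 0.4298 -0.4091] 71.1
near_mid 0.79 cost 0.186 [0.5032 0.348 ] 268.1
```

```bash
python3 -m pendant '[[50,[55,-21,-10],[0,0,10]],[50,[110,-42,-20],[0,0,20]],[50,[165,-63,-30],[0,0,30]],[50,[220,-84,-40],[0,0,40]],[50,[264,-103,-50],[0,0,48.2]],[50,[264,-103,-50],[0,0,48.2]],[50,[264,-103,-50],[0,0,48.2]],[50,[264,-103,-50],[0,0,48.2]],[50,[264.5,-103,-100],[0,0,48.2]],[50,[264.5,-103,-151],[0,0,48.2]],[50,[264.5,-103,-151],[0,0,48.2]],[50,[264.5,-103,-151],[0,0,48.2]]]'
```

```text
time: 13.38
ee_pos: [0.647, -0.286, 0.0181]
tcp_rot: [179.8, 0.5, 136.7]
wrist_force: [0.4, 0.2, 0.7]
opening: 0.0429
```

```bash
python3 -m pendant '[[50,[0,0,-2.5],[0,0,0]],[0,[0,0,-2.5],[0,0,0]],[0,[0,0,-2.5],[0,0,0]],[0,[0,0,-2.5],[0,0,0]],[0,[0,0,-2.5],[0,0,0]],[0,[0,0,-2.5],[0,0,0]],[0,[0,0,30],[0,0,0]],[0,[0,0,78],[0,0,0]],[0,[0,0,78],[0,0,0]],[0,[-15,50,78],[0,0,-10]],[0,[-30,100,78],[0,0,-20]],[0,[-45,150,78],[0,0,-30]],[0,[-59,190,78],[0,0,-40]],[0,[-59,207.5,78],[0,0,-47.8]],[0,[-59,207.5,78],[0,0,-47.8]],[0,[-59,207.5,78],[0,0,-47.8]],[0,[-59,207.5,40],[0,0,-47.8]],[0,[-59,207.5,40],[0,0,-47.8]]]' 60
python3 - <<'E'
from h import *
o=get_obs();print(np.round(o["ee_pos"],4),np.round(o["tcp_rot"],2),o["opening"],np.round(o["wrist_force"],2))
z=o["ee_pos"][2]-.0155
for n in("top","scene"):
    p=camera(n); print(n); locate(p,"near_right",(.588,-.078),z,np.arange(-12,13,3))
E
```

```text
time: 15.62
ee_pos: [0.586, -0.0792, 0.055]
tcp_rot: [-179.9, 0.5, 89.0]
wrist_force: [-1.5, -0.8, -1.5]
opening: 0.0213
[ 0.586  -0.0792  0.055 ] [-179.89    0.49   88.95] 0.021291535254267534 [-1.45 -0.8  -1.49]
top
near_right no mask
scene
near_right 0.76 cost 0.168 [ 0.5882 -0.0801] 0.4
```

```bash
python3 -m pendant '[[0,[1.5,1.6,-8],[0,0,0]],[0,[1.5,1.6,-16],[0,0,0]],[0,[1.5,1.6,-16],[0,0,0]],[0,[1.5,1.6,-20],[0,0,0]],[0,[1.5,1.6,-24],[0,0,0]],[0,[1.5,1.6,-24],[0,0,0]]]'
```

```text
time: 16.98
ee_pos: [0.5894, -0.0769, 0.0339]
tcp_rot: [179.8, 0.5, 88.9]
wrist_force: [0.4, -0.8, -1.4]
opening: 0.0211
```

```bash
python3 -m pendant '[[0,[-1.5,-0.6,0],[0,0,0]],[0,[-1.5,-0.6,-3],[0,0,0]],[0,[-1.5,-0.6,-7],[0,0,0]],[0,[-1.5,-0.6,-11],[0,0,0]],[0,[-1.5,-0.6,-11.5],[0,0,0]],[0,[-1.5,-0.6,-11.5],[0,0,0]],[0,[-1.5,-0.6,-11.5],[0,0,0]]]'
```

```text
time: 17.85
ee_pos: [0.5878, -0.0775, 0.0228]
tcp_rot: [179.8, 0.5, 88.9]
wrist_force: [-3.2, 0.6, 5.9]
opening: 0.0211
```

```bash
python3 -m pendant '[[42,[0,0,0],[0,0,0]],[42,[0,0,0],[0,0,0]],[42,[0,0,0],[0,0,0]],[42,[0,0,50],[0,0,0]],[42,[0,0,100],[0,0,0]],[42,[-60,-60,110],[0,0,0]],[42,[-110,-90,110],[0,0,0]],[42,[-130,-90,110],[0,0,0]],[42,[-130,-90,110],[0,0,0]],[42,[-130,-90,110],[0,0,0]]]'
python3 - <<'E'
from h import *
t=shot("top"); s=shot("scene")
im=cv2.resize(t["img"][120:215,265,:][...,::-1] if 0 else t["img"][120:215,265:400][...,::-1],(540,380),interpolation=cv2.INTER_CUBIC)
cv2.imwrite("pics/n1.png",im)
for p in(t,s):
    locate(p,"near_right",(.588,-.078),.006,np.arange(-12,13,3))
    for n,g in(("far_right",(.5214,-.2641)),("far_left",(.43,-.4087))): locate(p,n,g)
print(get_obs()["ee_pos"])
E
```

```text
time: 19.1
ee_pos: [0.4584, -0.1675, 0.133]
tcp_rot: [179.7, 0.5, 88.9]
wrist_force: [0.1, -0.5, 0.6]
opening: 0.0358
near_right 0.65 cost 0.144 [ 0.5872 -0.0762] 359.7
far_right no mask
far_left no mask
near_right 0.74 cost 0.152 [ 0.5896 -0.0765] 358.2
far_right 0.86 cost 0.141 [ 0.524  -0.2628] 262.9
far_left 0.6 cost 0.157 [ 0.4318 -0.4087] 75.4
[ 0.45785511 -0.16745431  0.13278142]
```

View pics/n1.png

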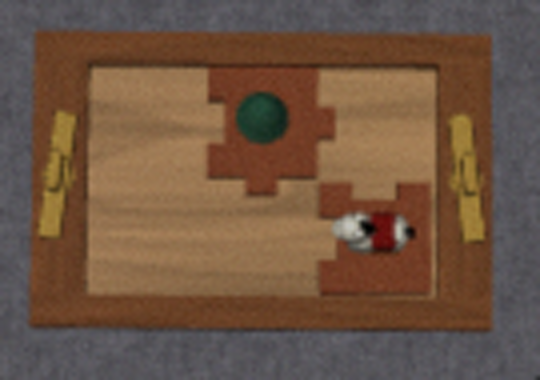

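The base is down in the near right cell, at about (375,238) in the crop, with the brass buttons at (57,175) and (466,178). Next is far_right.

```bash
python3 -m pendant '[[50,[30,-45,-10],[0,0,-4.7]],[50,[64,-96.2,-30],[0,0,-4.7]],[50,[64,-96.2,-35],[0,0,-4.7]],[50,[64,-96.2,-35],[0,0,-4.7]],[50,[64,-96.2,-70],[0,0,-4.7]],[50,[64,-96.2,-117],[0,0,-4.7]],[50,[64,-96.2,-117],[0,0,-4.7]],[50,[64,-96.2,-117],[0,0,-4.7]],[50,[64,-96.2,-117],[0,0,-4.7]],[0,[64,-96.2,-117],[0,0,-4.7]],[0,[64,-96.2,-117],[0,0,-4.7]],[0,[64,-96.2,-117],[0,0,-4.7]],[0,[64,-96.2,-117],[0,0,-4.7]],[0,[64,-96.2,-117],[0,0,-4.7]],[0,[64,-96.2,-90],[0,0,-4.7]],[0,[64,-96.2,-35],[0,0,-4.7]],[0,[64,-96.2,-20],[0,0,-4.7]],[0,[64,-96.2,-20],[0,0,-4.7]],[0,[64,-96.2,-20],[0,0,-4.7]]]'
```

```text
time: 23.08
ee_pos: [0.5211, -0.2633, 0.1109]
tcp_rot: [179.9, 0.5, 84.2]
wrist_force: [-0.2, 0.3, -1.3]
opening: 0.0211
```

```bash
python3 -m pendant '[[0,[15,20,0],[0,0,10.5]],[0,[31,41,0],[0,0,21]],[0,[47,61,0],[0,0,31.5]],[0,[62,82,0],[0,0,42]],[0,[78,102,0],[0,0,52.5]],[0,[94,122,0],[0,0,63]],[0,[109,143,0],[0,0,73.5]],[0,[125,163,0],[0,0,84]],[0,[140.4,183.6,0],[0,0,94.7]],[0,[140.4,183.6,0],[0,0,94.7]],[0,[140.4,183.6,0],[0,0,94.7]],[0,[140.4,183.6,-30],[0,0,94.7]],[0,[140.4,183.6,-60],[0,0,94.7]],[0,[140.4,183.6,-60],[0,0,94.7]],[0,[140.4,183.6,-60],[0,0,94.7]],[0,[140.4,183.6,-60],[0,0,94.7]]]'
python3 - <<'E'
from h import *
o=get_obs();print(np.round(o["ee_pos"],4),np.round(o["tcp_rot"],2),o["opening"],np.round(o["wrist_force"],2))
z=o["ee_pos"][2]-.0155
for n in("top","scene"):
    p=shot(n,n+"f.png",(230,200,400,330) if n=="scene" else (265,110,400,220),3.5); print(n); locate(p,"far_right",(.6615,-.0797),z,np.arange(-12,13,3))
E
```

```text
time: 25.08
ee_pos: [0.6623, -0.08, 0.0527]
tcp_rot: [179.9, 0.6, 178.9]
wrist_force: [-0.4, 0.3, -0.8]
opening: 0.021
[ 0.6623 -0.08    0.0527] [179.95   0.6  178.9 ] 0.021032344924059473 [-0.38  0.32 -0.77]
top
far_right no mask
scene
far_right 0.94 cost 0.208 [ 0.6643 -0.0786] 357.0
```

View pics/scenef.png

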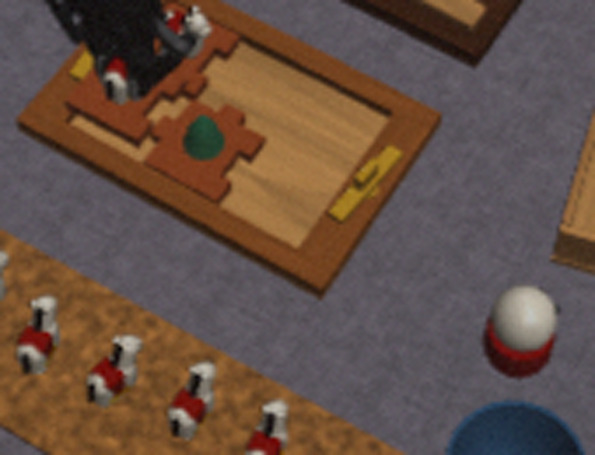

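```bash
python3 -m pendant '[[0,[-0.5,0.5,-10],[0,0,0]],[0,[-0.5,0.5,-16],[0,0,0]],[0,[-0.5,0.5,-20],[0,0,0]],[0,[-0.5,0.5,-24],[0,0,0]],[0,[-0.5,0.5,-28],[0,0,0]],[0,[-0.5,0.5,-30],[0,0,0]],[0,[-0.5,0.5,-30],[0,0,0]],[0,[-0.5,0.5,-30],[0,0,0]],[0,[-0.5,0.5,-30],[0,0,0]]]'; python3 -c "
from workcell import *;o=get_obs();print(o['ee_pos'],o['wrist_force'],o['torque'])"
```

```text
time: 26.8
ee_pos: [0.6612, -0.0793, 0.0234]
tcp_rot: [179.9, 0.6, 178.9]
wrist_force: [-7.5, 0.3, 15.0]
opening: 0.0212
[ 0.66123859 -0.07933104  0.02339755] [-7.50884868  0.25360417 15.01838595] [0.27252341 1.58524416 0.07101394]
```

```bash
python3 -m pendant '[[0,[-1,0,0],[0,0,0]],[0,[-1.2,0,-0.5],[0,-0.6,0]],[0,[-1.2,0,-0.5],[0,-0.6,0]],[0,[-1.2,0,-0.5],[0,-0.6,0]]]'; python3 -c "
from workcell import *;o=get_obs();print(o['ee_pos'],o['tcp_rot'],o['wrist_force'],o['torque'])"
```

```text
time: 27.3
ee_pos: [0.6605, -0.0794, 0.0237]
tcp_rot: [179.9, 1.3, 178.9]
wrist_force: [-0.3, -0.1, 6.4]
opening: 0.0211
[ 0.66054726 -0.07940164  0.02374108] [179.93790927   1.27673051 178.93348922] [-0.30173422 -0.12273711  6.44574404] [ 0.03555276  0.34240575 -0.00076347]
```

```bash
python3 -m pendant '[[0,[0,0,0],[0,1.0,0]],[0,[0,0,-0.8],[0,1.0,0]],[0,[0,0,-0.8],[0,1.0,0]],[0,[0,0,-0.8],[0,1.0,0]]]'; python3 -c "
from workcell import *;o=get_obs();print(o['ee_pos'],o['tcp_rot'],o['wrist_force'],o['torque'])"
```

```text
time: 27.8
ee_pos: [0.6605, -0.0795, 0.0235]
tcp_rot: [180.0, 0.3, 178.9]
wrist_force: [-4.2, -0.4, 6.6]
opening: 0.0208
[ 0.66045752 -0.07945869  0.02348994] [179.95797065   0.26947256 178.93260805] [-4.19944379 -0.37841402  6.58665332] [0.12440349 0.68211027 0.07036166]
```

```bash
python3 -m pendant '[[42,[0,0,0],[0,0,0]],[42,[0,0,0],[0,0,0]],[42,[0,0,0],[0,0,0]],[42,[0,0,50],[0,0,0]],[42,[0,0,100],[0,0,0]],[42,[-50,-40,120],[0,0,-10]],[42,[-100,-80,120],[0,0,-20]],[42,[-150,-110,120],[0,0,-30]],[42,[-200,-130,120],[0,0,-40]],[42,[-250,-130,120],[0,0,-50]],[42,[-270,-130,120],[0,0,-60]],[42,[-270,-130,120],[0,0,-60]],[42,[-270,-130,120],[0,0,-60]]]'
python3 - <<'E'
from h import *
t=shot("top"); s=shot("scene")
im=cv2.resize(s["img"][190:290,230:365][...,::-1],(540,400),interpolation=cv2.INTER_CUBIC)
cv2.imwrite("pics/n2.png",im)
for p in(t,s):
    locate(p,"far_right",(.6615,-.0797),.006,np.arange(-12,13,3))
    locate(p,"near_right",(.588,-.078),.006,np.arange(-12,13,3))
    locate(p,"far_left",(.4305,-.4087))
o=get_obs();print(o["ee_pos"],o["tcp_rot"])
E
```

```text
time: 29.42
ee_pos: [0.3912, -0.2095, 0.1436]
tcp_rot: [179.9, 0.3, 119.1]
wrist_force: [-0.3, 1.5, -0.4]
opening: 0.036
far_right 0.65 cost 0.111 [ 0.6593 -0.0802] 358.2
near_right 0.71 cost 0.103 [ 0.5871 -0.0772] 359.5
far_left no mask
far_right 0.95 cost 0.169 [ 0.6588 -0.0824] 358.7
near_right 0.72 cost 0.27 [ 0.5838 -0.0778] 354.1
far_left 0.68 cost 0.122 [ 0.4305 -0.408 ] 71.7
[ 0.39049125 -0.20946214  0.14354966] [179.95422605   0.27555565 118.93169479]
```

View pics/n2.png

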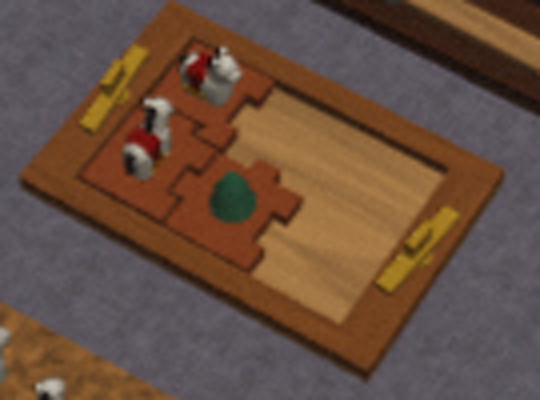

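Both bases look flush with the rails in the crop, at about (215,80) and (145,150). On to far_left.

```bash
python3 -m pendant '[[50,[10,-50,-10],[0,0,10]],[50,[20,-100,-20],[0,0,20]],[50,[30,-150,-30],[0,0,30]],[50,[40,-199,-40],[0,0,40]],[50,[40,-199,-50],[0,0,44.1]],[50,[40,-199,-50],[0,0,44.1]],[50,[40,-199,-50],[0,0,44.1]],[50,[40,-199,-90],[0,0,44.1]],[50,[40,-199,-128],[0,0,44.1]],[50,[40,-199,-128],[0,0,44.1]],[50,[40,-199,-128],[0,0,44.1]],[0,[40,-199,-128],[0,0,44.1]],[0,[40,-199,-128],[0,0,44.1]],[0,[40,-199,-128],[0,0,44.1]],[0,[40,-199,-128],[0,0,44.1]],[0,[40,-199,-128],[0,0,44.1]],[0,[40,-199,-90],[0,0,44.1]],[0,[40,-199,-30],[0,0,44.1]],[0,[40,-199,-30],[0,0,44.1]],[0,[40,-199,-30],[0,0,44.1]]]'
```

```text
time: 33.52
ee_pos: [0.4305, -0.4085, 0.1137]
tcp_rot: [180.0, 0.3, 163.0]
wrist_force: [-0.2, 0.1, -2.8]
opening: 0.0211
```

```bash
python3 -m pendant '[[0,[20,40,10],[0,0,-6]],[0,[40,86,20],[0,0,-14]],[0,[60,132,20],[0,0,-22]],[0,[82,178,20],[0,0,-30]],[0,[104,224,20],[0,0,-38]],[0,[126,270,20],[0,0,-46]],[0,[148,316,20],[0,0,-54]],[0,[170,362,20],[0,0,-62]],[0,[192,408,20],[0,0,-70]],[0,[216,446,20],[0,0,-74.1]],[0,[233,476.8,20],[0,0,-74.1]],[0,[233,476.8,0],[0,0,-74.1]],[0,[233,476.8,0],[0,0,-74.1]],[0,[233,476.8,-30],[0,0,-74.1]],[0,[233,476.8,-63],[0,0,-74.1]],[0,[233,476.8,-63],[0,0,-74.1]],[0,[233,476.8,-63],[0,0,-74.1]],[0,[233,476.8,-63],[0,0,-74.1]]]'
python3 - <<'E'
from h import *
o=get_obs();print(np.round(o["ee_pos"],4),np.round(o["tcp_rot"],2),o["opening"],np.round(o["wrist_force"],2))
z=o["ee_pos"][2]-.0155
for n in("top","scene"):
    p=shot(n,n+"g.png",(255,190,425,320),3.5); print(n); locate(p,"far_left",(.664,.068),z,np.arange(-12,13,3))
E
```

```text
time: 35.78
ee_pos: [0.6644, 0.0682, 0.0527]
tcp_rot: [179.8, 0.3, 88.9]
wrist_force: [0.5, 0.1, -1.9]
opening: 0.0212
[0.6644 0.0682 0.0527] [179.83   0.28  88.92] 0.021174801522139342 [ 0.49  0.08 -1.94]
top
far_left no mask
scene
far_left 0.91 cost 0.151 [0.6672 0.0709] 0.7
```

View pics/sceneg.png

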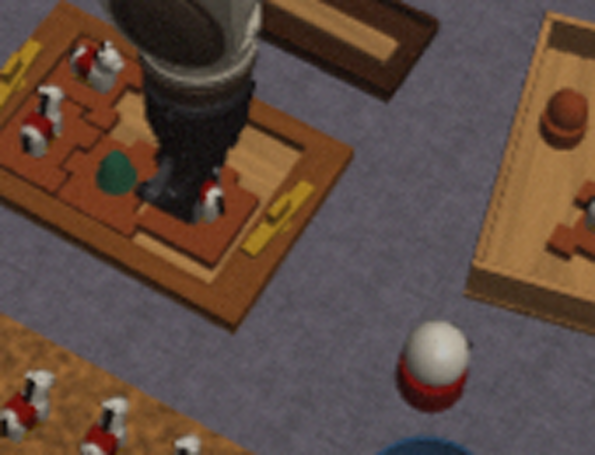

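```bash
python3 -m pendant '[[0,[-1,-1.8,-8],[0,0,0]],[0,[-1,-1.8,-16],[0,0,0]],[0,[-1,-1.8,-20],[0,0,0]],[0,[-1,-1.8,-23],[0,0,0]],[0,[-1,-1.8,-23],[0,0,0]],[0,[-1,-1.8,-23],[0,0,0]]]'; python3 - <<'E'
from h import *
o=get_obs();print(o['ee_pos'],o['wrist_force'],o['torque'])
locate(camera("scene"),"far_left",(.664,.068),o["ee_pos"][2]-.0155,np.arange(-12,13,3))
E
```

```text
time: 37.12
ee_pos: [0.6626, 0.0665, 0.0279]
tcp_rot: [180.0, 0.3, 88.9]
wrist_force: [0.7, 0.0, -1.8]
opening: 0.0212
[0.66264948 0.06654677 0.02789952] [ 0.68756348  0.00903023 -1.78353469] [-0.01730797  0.02140068  0.0239598 ]
far_left 0.78 cost 0.174 [0.6662 0.0672] 359.8
```

```bash
python3 -m pendant '[[0,[0,0.3,-3],[0,0,0]],[0,[0,0.3,-5.5],[0,0,0]],[0,[0,0.3,-5.5],[0,0,0]],[0,[0,0.3,-5.5],[0,0,0]]]'; python3 -c "
from workcell import *;o=get_obs();print(o['ee_pos'],o['wrist_force'],o['torque'])"
```

```text
time: 37.92
ee_pos: [0.6627, 0.0669, 0.0239]
tcp_rot: [179.9, 0.3, 88.9]
wrist_force: [-4.5, -0.1, 9.4]
opening: 0.0212
[0.66273392 0.06690944 0.02386967] [-4.51270797 -0.0858802   9.4143463 ] [-0.06447071  1.21763773 -0.01769692]
```

```bash
python3 -m pendant '[[42,[0,0,0],[0,0,0]],[42,[0,0,0],[0,0,0]],[42,[0,0,0],[0,0,0]],[42,[0,0,50],[0,0,0]],[42,[0,0,110],[0,0,0]],[42,[-50,30,140],[0,0,0]],[42,[-100,60,140],[0,0,0]],[42,[-150,90,140],[0,0,0]],[42,[-200,115,140],[0,0,0]],[42,[-230,140,140],[0,0,0]],[42,[-230,140,140],[0,0,0]],[42,[-230,140,140],[0,0,0]]]'
python3 - <<'E'
from h import *
t=shot("top"); s=shot("scene")
im=cv2.resize(s["img"][190:290,230:365][...,::-1],(540,400),interpolation=cv2.INTER_CUBIC)
cv2.imwrite("pics/n3.png",im)
for p in(t,s):
    locate(p,"far_left",(.6635,.068),.006,np.arange(-12,13,3))
    locate(p,"near_mid",(.5036,.3486),.008)
o=get_obs();print(o["ee_pos"],o["tcp_rot"])
E
```

```text
time: 39.42
ee_pos: [0.4331, 0.2069, 0.164]
tcp_rot: [179.9, 0.3, 89.0]
wrist_force: [0.2, -0.8, -0.1]
opening: 0.0363
far_left 0.82 cost 0.133 [0.6626 0.0688] 359.7
near_mid no mask
far_left 0.83 cost 0.103 [0.6635 0.0672] 358.8
near_mid 0.68 cost 0.216 [0.5036 0.3479] 266.6
[0.43270634 0.20694481 0.16388132] [179.89480791   0.28969828  88.93692508]
```

View pics/n3.png

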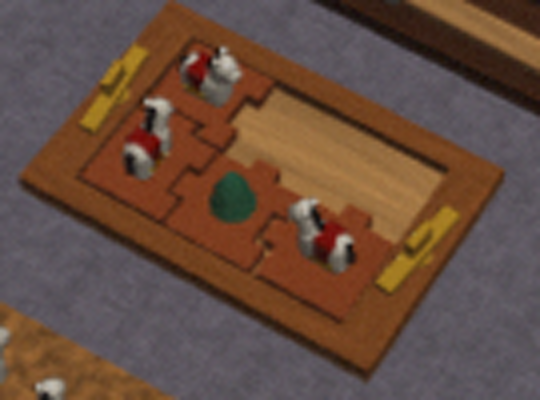

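far_left is seated, at about (325,245) in the crop. Now the crate horse.

```bash
python3 -m pendant '[[50,[25,50,-10],[0,0,-1.6]],[50,[50,100,-20],[0,0,-1.6]],[50,[71,141.5,-30],[0,0,-1.6]],[50,[71,141.5,-40],[0,0,-1.6]],[50,[71,141.5,-40],[0,0,-1.6]],[50,[71,141.5,-80],[0,0,-1.6]],[50,[71,141.5,-120],[0,0,-1.6]],[50,[71,141.5,-140],[0,0,-1.6]],[50,[71,141.5,-140],[0,0,-1.6]],[50,[71,141.5,-140],[0,0,-1.6]],[0,[71,141.5,-140],[0,0,-1.6]],[0,[71,141.5,-140],[0,0,-1.6]],[0,[71,141.5,-140],[0,0,-1.6]],[0,[71,141.5,-140],[0,0,-1.6]],[0,[71,141.5,-140],[0,0,-1.6]],[0,[71,141.5,-100],[0,0,-1.6]],[0,[71,141.5,-30],[0,0,-1.6]],[0,[71,141.5,-30],[0,0,-1.6]],[0,[71,141.5,-30],[0,0,-1.6]]]'
```

```text
time: 42.9
ee_pos: [0.504, 0.3486, 0.1342]
tcp_rot: [179.8, 0.3, 87.3]
wrist_force: [-0.0, -0.1, -2.3]
opening: 0.0211
```

```bash
python3 -m pendant '[[0,[9,-39,0],[0,0,10.2]],[0,[18,-78,0],[0,0,20.4]],[0,[28,-117,0],[0,0,30.6]],[0,[37,-156,0],[0,0,40.8]],[0,[47,-195,0],[0,0,51]],[0,[56,-235,0],[0,0,61]],[0,[65,-274,0],[0,0,71.2]],[0,[75,-313,0],[0,0,81.4]],[0,[84.5,-352.6,0],[0,0,91.6]],[0,[84.5,-352.6,0],[0,0,91.6]],[0,[84.5,-352.6,-20],[0,0,91.6]],[0,[84.5,-352.6,-50],[0,0,91.6]],[0,[84.5,-352.6,-80],[0,0,91.6]],[0,[84.5,-352.6,-80],[0,0,91.6]],[0,[84.5,-352.6,-80],[0,0,91.6]],[0,[84.5,-352.6,-80],[0,0,91.6]]]'
python3 - <<'E'
from h import *
o=get_obs();print(np.round(o["ee_pos"],4),np.round(o["tcp_rot"],2),o["opening"],np.round(o["wrist_force"],2))
z=o["ee_pos"][2]-.0155
for n in("top","scene"):
    p=shot(n,n+"h.png",(240,190,400,310) if n=="scene" else (265,110,400,215),4); print(n); locate(p,"near_mid",(.5885,-.004),z,np.arange(-12,13,3))
E
```

```text
time: 44.9
ee_pos: [0.5891, -0.0037, 0.0556]
tcp_rot: [179.8, 0.4, 178.9]
wrist_force: [-0.2, -0.4, -2.6]
opening: 0.0211
[ 0.5891 -0.0037  0.0556] [179.84   0.36 178.93] 0.021113496031115914 [-0.23 -0.42 -2.64]
top
near_mid no mask
scene
near_mid 0.62 cost 0.262 [ 0.5921 -0.0037] 357.9
```

View pics/sceneh.png

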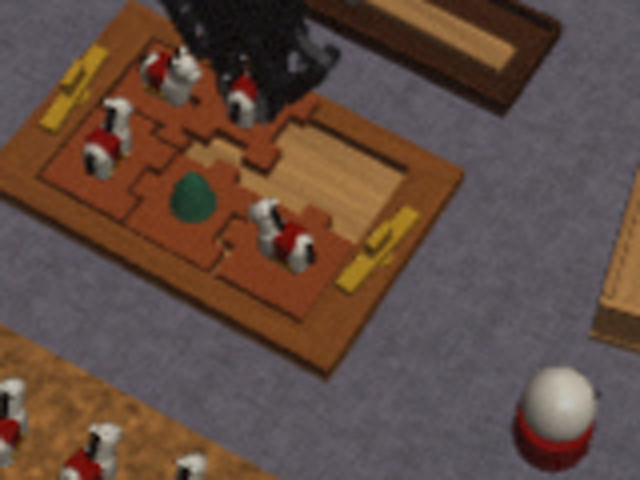

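```bash
python3 -m pendant '[[0,[-1.2,0,-8],[0,0,0]],[0,[-1.2,0,-16],[0,0,0]],[0,[-1.2,0,-20],[0,0,0]],[0,[-1.2,0,-23],[0,0,0]],[0,[-1.2,0,-26],[0,0,0]],[0,[-1.2,0,-26],[0,0,0]],[0,[-1.2,0,-26],[0,0,0]]]'; python3 -c "
from workcell import *;o=get_obs();print(o['ee_pos'],o['wrist_force'],o['torque'])"
```

```text
time: 46.38
ee_pos: [0.5873, -0.004, 0.0284]
tcp_rot: [179.8, 0.3, 178.9]
wrist_force: [0.7, 0.3, -1.2]
opening: 0.0214
[ 0.58732181 -0.00396604  0.02837968] [ 0.67674246  0.26533828 -1.21643526] [-0.08820936  0.04465118 -0.0039965 ]
```

```bash
python3 -m pendant '[[0,[0,0,-3],[0,0,0]],[0,[0,0,-5.3],[0,0,0]],[0,[0,0,-5.3],[0,0,0]],[0,[0,0,-5.3],[0,0,0]]]'; python3 -c "
from workcell import *;o=get_obs();print(o['ee_pos'],o['wrist_force'],o['torque'])"
```

```text
time: 46.88
ee_pos: [0.5875, -0.004, 0.0237]
tcp_rot: [179.8, 0.3, 178.9]
wrist_force: [-2.3, 0.3, 6.5]
opening: 0.0211
[ 0.58745283 -0.00398419  0.02371969] [-2.32072444  0.28921146  6.48628509] [ 0.02235553  0.65066839 -0.01196871]
```

```bash
python3 -m pendant '[[42,[0,0,0],[0,0,0]],[42,[0,0,0],[0,0,0]],[42,[0,0,0],[0,0,0]],[42,[0,0,50],[0,0,0]],[42,[0,0,110],[0,0,0]],[42,[-50,0,140],[0,0,-10]],[42,[-100,0,140],[0,0,-20]],[42,[-160,0,140],[0,0,-20]],[42,[-220,0,140],[0,0,-20]],[42,[-240,0,140],[0,0,-20]],[42,[-240,0,140],[0,0,-20]]]'
python3 - <<'E'
from h import *
t=shot("top"); s=shot("scene")
a=cv2.resize(s["img"][190:290,230:365][...,::-1],(540,400),interpolation=cv2.INTER_CUBIC); b=cv2.resize(t["img"][122:212,268:394][...,::-1],None,fx=2,fy=2,interpolation=cv2.INTER_CUBIC)
out=np.zeros((400,800,3),np.uint8); out[:,:540]=a; out[:180,545:797]=b; cv2.imwrite("pics/n4.png",out)
for p in(t,s):
    locate(p,"near_mid",(.588,-.004),.006,np.arange(-12,13,3))
    for l in("grip_left","grip_right"):
        print(l,[(np.round(r["position"],4).tolist(),round(r["confidence"],2)) for r in pinpoint(p,l)][:2])
    im=p["img"].astype(int); m=((im[...,0]-im[...,2]>80)&(im[...,1]>1.35*im[...,2])&(im[...,0]<1.5*im[...,1])&(im[...,0]>110)).astype(np.uint8)
    for nm,g in(("L",(.628,.122)),("R",(.623,-.134))):
        u,v=proj(p,[*g,.03]).astype(int); k=np.zeros_like(m); k[v-25:v+25,u-25:u+25]=m[v-25:v+25,u-25:u+25]
        W=np.array([ray(p,uu,vv,.029)[:2] for vv,uu in np.argwhere(k)]).astype(np.float32)
        if len(W)>5: print(nm,len(W),cv2.minAreaRect(W))
o=get_obs();print(o["ee_pos"],o["tcp_rot"])
E
```

```text
time: 48.25
ee_pos: [0.347, -0.004, 0.1643]
tcp_rot: [179.8, 0.4, 158.9]
wrist_force: [1.0, 0.5, -0.1]
opening: 0.036
near_mid 0.65 cost 0.097 [ 0.5876 -0.0042] 359.4
grip_left [([0.6279, 0.1182, 0.0358], 0.58), ([0.5889, -0.0749, 0.0069], 0.49)]
grip_right [([0.6219, -0.1354, 0.0421], 0.58)]
L 150 ((0.6286695003509521, 0.12188886851072311), (0.02015085704624653, 0.07672606408596039), 85.8650894165039)
R 160 ((0.6233229637145996, -0.1329083889722824), (0.019976096227765083, 0.07576016336679459), 89.34135437011719)
near_mid 0.78 cost 0.188 [ 0.5878 -0.0045] 357.6
grip_left [([0.6313, 0.1207, 0.0399], 0.49)]
grip_right [([0.5884, -0.0008, 0.0087], 0.68), ([0.3631, 0.3026, 0.0066], 0.66)]
L 598 ((0.6073468327522278, 0.08780883252620697), (0.11815525591373444, 0.08249137550592422), 61.673988342285156)
R 112 ((0.6245493292808533, -0.13263371586799622), (0.07950718700885773, 0.021870488300919533), 12.336821556091309)
[ 0.34745956 -0.00397182  0.16374294] [179.84371086   0.2982919  158.93686402]
```

View pics/n4.png

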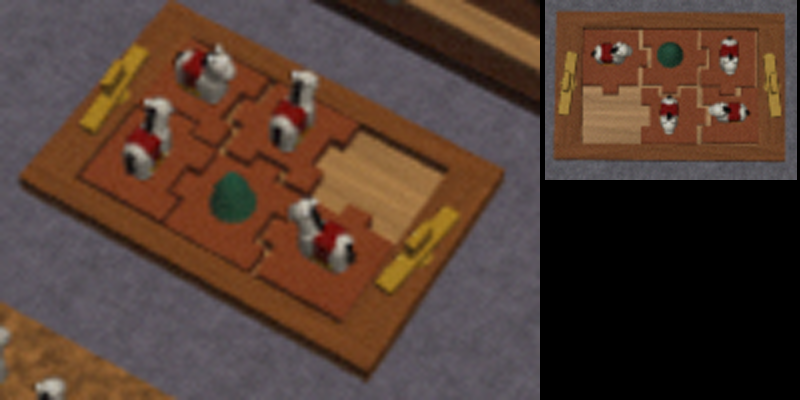

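near_mid is in its cell, at about (290,125) in the scene crop. near_right, at about (205,75), seems to have shifted a little, so I zoom in on it.

```bash
python3 - <<'E'
from h import *
t=shot("top"); s=shot("scene")
a=cv2.resize(s["img"][190:246,240:315][...,::-1],(600,448),interpolation=cv2.INTER_CUBIC); b=cv2.resize(t["img"][155:205,335:395][...,::-1],(200,167),interpolation=cv2.INTER_CUBIC)
cv2.imwrite("pics/n5.png",np.hstack([a,np.vstack([b,np.zeros((281,200,3),np.uint8)])]))
for p in(t,s):
    for n,g in(("near_right",(.5875,-.077)),("far_right",(.66,-.0797)),("far_left",(.6635,.068))): locate(p,n,g,.006,np.arange(-12,13,3))
for l in ("near_right","far_right","near_mid","far_left"):
    print(l,[(np.round(r["position"],4).tolist(),round(r["confidence"],2)) for p in(t,s) for r in pinpoint(p,l)[:1]])
E
```

```text
near_right 0.59 cost 0.134 [ 0.5876 -0.0819] 0.4
far_right 0.56 cost 0.117 [ 0.6591 -0.0804] 358.1
far_left 0.71 cost 0.103 [0.6627 0.0687] 359.4
near_right 0.94 cost 0.293 [ 0.5839 -0.081 ] 354.0
far_right 0.77 cost 0.157 [ 0.6602 -0.0825] 0.9
far_left 0.66 cost 0.153 [0.6625 0.0659] 1.6
near_right [([0.5842, -0.0816, 0.0072], 0.8), ([0.5876, -0.082, 0.0048], 0.7)]
far_right [([0.6571, -0.0829, 0.004], 0.85), ([0.6606, -0.0807, 0.0067], 0.88)]
near_mid [([0.5865, -0.0056, 0.007], 0.95), ([0.5932, -0.0025, 0.0059], 0.74)]
far_left [([0.6598, 0.0686, 0.0035], 0.95), ([0.6642, 0.0741, 0.0078], 0.8)]
```

View pics/n5.png

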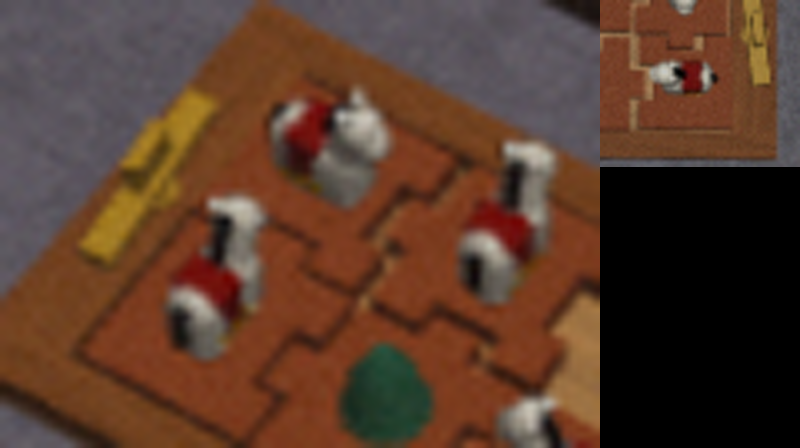

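```bash
python3 -m pendant '[[45,[50,-16,0],[0,0,-10]],[45,[100,-32,0],[0,0,-20]],[45,[150,-48,0],[0,0,-30]],[45,[200,-64,0],[0,0,-40]],[45,[239,-77,0],[0,0,-50]],[45,[239,-77,0],[0,0,-60]],[45,[239,-77,0],[0,0,-70]],[45,[239,-77,-20],[0,0,-70]],[45,[239,-77,-60],[0,0,-70]],[45,[239,-77,-110],[0,0,-70]],[45,[239,-77,-138],[0,0,-70]],[45,[239,-77,-138],[0,0,-70]],[45,[239,-77,-138],[0,0,-70]],[45,[239,-77,-138],[0,0,-70]]]'
```

```text
time: 52.8
ee_pos: [0.5875, -0.0811, 0.0276]
tcp_rot: [179.7, 0.3, 88.9]
wrist_force: [-0.4, 0.4, 0.3]
opening: 0.0389
```

```bash
python3 -m pendant '[[45,[0,0,-4],[0,0,0]],[45,[0,0,-6],[0,0,0]],[45,[0,0,-8],[0,0,0]],[45,[0,0,-9],[0,0,0]],[45,[0,0,-9],[0,0,0]]]'; python3 -c "
from workcell import *;o=get_obs();print(o['ee_pos'],o['wrist_force'],o['torque'])"
```

```text
time: 53.42
ee_pos: [0.5877, -0.0811, 0.0194]
tcp_rot: [179.6, 0.3, 88.9]
wrist_force: [-3.1, 1.0, 6.1]
opening: 0.0385
[ 0.58769896 -0.08112717  0.01936479] [-3.05537076  0.95702987  6.10066227] [0.05973122 0.16019895 0.02523649]
```

```bash
python3 -m pendant '[[45,[0,0,-1],[0,0,0]],[45,[0,0,-1.5],[0,0,0]],[45,[0,0,-1.5],[0,0,0]],[45,[0,0,-1.5],[0,0,0]]]'; python3 -c "
from workcell import *;o=get_obs();print(o['ee_pos'],o['wrist_force'],o['torque'])"
```

```text
time: 53.92
ee_pos: [0.5878, -0.0812, 0.0192]
tcp_rot: [179.6, 0.3, 88.9]
wrist_force: [-4.9, 0.7, 8.9]
opening: 0.0387
[ 0.58783796 -0.0811614   0.01916959] [-4.88287492  0.67235735  8.89645186] [0.13830252 0.42237071 0.04275621]
```

```bash
python3 -m pendant '[[45,[0,0,45],[0,0,0]],[45,[0,0,90],[0,0,0]],[45,[20,0,90],[0,0,10]],[45,[40,0,90],[0,0,20]],[45,[60,0,90],[0,0,30]],[45,[72,1,90],[0,0,40]],[45,[72,1,90],[0,0,50]],[45,[72,1,90],[0,0,60]],[45,[72,1,90],[0,0,70]],[45,[72,1,90],[0,0,80]],[45,[72,1,90],[0,0,90]],[45,[72,1,90],[0,0,90]],[45,[72,1,40],[0,0,90]],[45,[72,1,6],[0,0,90]],[45,[72,1,4],[0,0,90]],[45,[72,1,2],[0,0,90]],[45,[72,1,0],[0,0,90]],[45,[72,1,-1],[0,0,90]],[45,[72,1,-1.5],[0,0,90]],[45,[72,1,-1.5],[0,0,90]]]'; python3 -c "
from workcell import *;o=get_obs();print(o['ee_pos'],o['wrist_force'],o['torque'])"
```

```text
time: 56.42
ee_pos: [0.6599, -0.0802, 0.0179]
tcp_rot: [179.6, 0.3, 178.9]
wrist_force: [0.8, -0.1, -1.1]
opening: 0.0384
[ 0.65992146 -0.08016612  0.01785267] [ 0.7615427  -0.07065942 -1.13858967] [-0.02024739 -0.00198927 -0.00055317]
```

```bash
python3 -m pendant '[[45,[0,0,-1],[0,0,0]],[45,[0,0,-2],[0,0,0]],[45,[0,0,-2.5],[0,0,0]],[45,[0,0,-2.5],[0,0,0]]]'; python3 -c "
from workcell import *;o=get_obs();print(o['ee_pos'],o['wrist_force'],o['torque'])"
```

```text
time: 56.92
ee_pos: [0.6601, -0.0802, 0.0169]
tcp_rot: [179.6, 0.4, 178.9]
wrist_force: [-4.3, 1.7, 9.1]
opening: 0.0388
[ 0.66007128 -0.08019255  0.01688081] [-4.31974902  1.7290741   9.0520747 ] [-0.0278545   0.8942482  -0.05774877]
```

Probing shows near_right's base about 2 mm higher than far_right's (contact at 19.2 mm against 16.9 mm), so it rides on the end rail. I'll regrasp and reseat it.

```bash
python3 -m pendant '[[45,[0,0,45],[0,0,0]],[45,[0,0,90],[0,0,0]],[45,[-20,0,90],[0,0,-10]],[45,[-40,0,90],[0,0,-20]],[45,[-60,0,90],[0,0,-30]],[45,[-72.3,-1.2,90],[0,0,-40]],[45,[-72.3,-1.2,90],[0,0,-50]],[45,[-72.3,-1.2,90],[0,0,-60]],[45,[-72.3,-1.2,90],[0,0,-70]],[45,[-72.3,-1.2,90],[0,0,-80]],[45,[-72.3,-1.2,90],[0,0,-90]],[45,[-72.3,-1.2,90],[0,0,-90]],[45,[-72.3,-1.2,40],[0,0,-90]],[45,[-72.3,-1.2,7],[0,0,-90]],[45,[-72.3,-1.2,7],[0,0,-90]],[45,[-72.3,-1.2,7],[0,0,-90]]]'; python3 -m pendant '[[0,[0,0,0],[0,0,0]],[0,[0,0,0],[0,0,0]],[0,[0,0,0],[0,0,0]],[0,[0,0,0],[0,0,0]],[0,[0,0,0],[0,0,0]],[0,[0,0,10],[0,0,0]],[0,[0,0,20],[0,0,0]],[0,[0,3,20],[0,0,0]],[0,[0,3,20],[0,0,0]],[0,[0,3,20],[0,0,0]]]' 60
python3 - <<'E'
from h import *
o=get_obs();print(o['ee_pos'],o['wrist_force'])
for n in("scene","top"): locate(camera(n),"near_right",(.5876,-.0785),o["ee_pos"][2]-.0165,np.arange(-12,13,3))
E
```

```text
time: 58.92
ee_pos: [0.5885, -0.0815, 0.0255]
tcp_rot: [179.5, 0.4, 89.0]
wrist_force: [-0.3, 0.2, -0.2]
opening: 0.0385
time: 60.18
ee_pos: [0.5882, -0.0784, 0.045]
tcp_rot: [179.6, 0.4, 89.0]
wrist_force: [-1.0, -0.5, -2.0]
opening: 0.0209
[ 0.58821008 -0.07842109  0.04496011] [-1.01347599 -0.49737189 -2.02728056]
near_right 0.63 cost 0.214 [ 0.5909 -0.0772] 358.2
near_right no mask
```

```bash
python3 -m pendant '[[0,[-1,-0.6,-6],[0,0,0]],[0,[-1,-0.6,-11],[0,0,0]],[0,[-1,-0.6,-15],[0,0,0]],[0,[-1,-0.6,-18],[0,0,0]],[0,[-1,-0.6,-20],[0,0,0]],[0,[-1,-0.6,-21.5],[0,0,0]],[0,[-1,-0.6,-21.5],[0,0,0]],[0,[-1,-0.6,-21.5],[0,0,0]]]'; python3 -c "
from workcell import *;o=get_obs();print(o['ee_pos'],o['wrist_force'],o['torque'])"
```

```text
time: 61.78
ee_pos: [0.5874, -0.0791, 0.0274]
tcp_rot: [179.4, 0.4, 89.0]
wrist_force: [-13.0, 2.6, 26.0]
opening: 0.0208
[ 0.58744088 -0.07908862  0.02743917] [-13.00899706   2.55376312  25.97288292] [ 0.34497009  3.04904654 -0.05984782]
```

```bash
python3 -m pendant '[[0,[0,0,1.5],[0,0,0]],[0,[0,0,1.5],[0,0,0]],[45,[0,0,1.5],[0,0,0]],[45,[0,0,1.5],[0,0,0]],[45,[0,0,1.5],[0,0,0]],[45,[0,0,1.5],[0,0,0]],[45,[0,0,-3],[0,0,0]],[45,[0,0,-6],[0,0,0]],[45,[0,0,-8],[0,0,0]],[45,[0,0,-10],[0,0,0]],[45,[0,0,-10],[0,0,0]]]'; python3 - <<'E'
from h import *
o=get_obs();print(o['ee_pos'],o['wrist_force'],o['torque'])
s=shot("scene","n6.png",(240,185,320,245),8)
for l in("near_right","near_mid","far_right"): locate(s,l,dict(near_right=(.5876,-.078),near_mid=(.588,-.004),far_right=(.66,-.08))[l],.006,np.arange(-12,13,3))
E
```

```text
time: 63.15
ee_pos: [0.5876, -0.0791, 0.0186]
tcp_rot: [179.4, 0.4, 89.0]
wrist_force: [-4.9, 0.7, 7.5]
opening: 0.0387
[ 0.5876282  -0.07913281  0.0185612 ] [-4.90097451  0.73793976  7.5058325 ] [0.05138959 0.33955804 0.02059864]
near_right no mask
near_mid 0.6 cost 0.129 [ 0.5889 -0.0056] 358.0
far_right 0.72 cost 0.132 [ 0.6608 -0.0813] 358.1
```

View pics/n6.png

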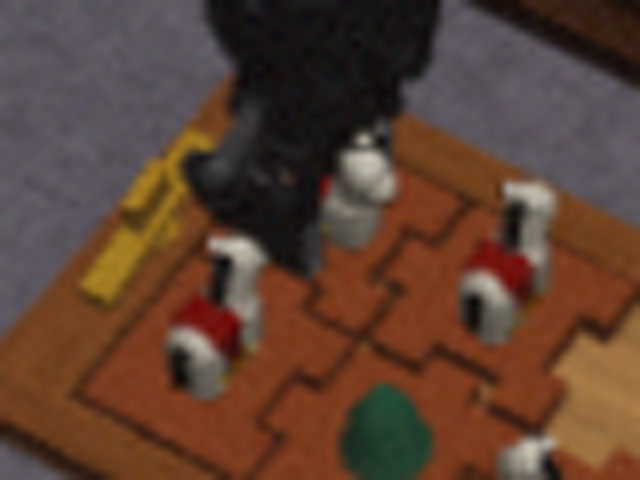

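```bash
python3 -m pendant '[[45,[0,0,45],[0,0,0]],[45,[0,0,90],[0,0,0]],[45,[-50,0,130],[0,0,0]],[45,[-110,20,130],[0,0,0]],[45,[-170,40,130],[0,0,0]],[45,[-230,70,130],[0,0,0]],[45,[-240,75,130],[0,0,0]],[45,[-240,75,130],[0,0,0]]]'
python3 - <<'E'
from h import *
t=shot("top"); s=shot("scene")
a=cv2.resize(s["img"][190:246,240:315][...,::-1],(600,448),interpolation=cv2.INTER_CUBIC); b=cv2.resize(t["img"][155:205,335:395][...,::-1],(200,167),interpolation=cv2.INTER_CUBIC)
cv2.imwrite("pics/n7.png",np.hstack([a,np.vstack([b,np.zeros((281,200,3),np.uint8)])]))
for p in(t,s):
    for n,g in(("near_right",(.5875,-.077)),("near_mid",(.588,-.0044)),("far_right",(.66,-.0797)),("far_left",(.6635,.068))): locate(p,n,g,.006,np.arange(-12,13,3))
o=get_obs();print(o["ee_pos"],o["tcp_rot"])
E
```

```text
time: 64.95
ee_pos: [0.3473, -0.0038, 0.1491]
tcp_rot: [179.2, 0.4, 89.1]
wrist_force: [0.8, -0.7, -0.4]
opening: 0.0384
near_right 0.66 cost 0.123 [ 0.5872 -0.079 ] 359.1
near_mid 0.56 cost 0.159 [ 0.5883 -0.0035] 358.9
far_right 0.92 cost 0.129 [ 0.6598 -0.0803] 359.1
far_left 0.81 cost 0.182 [0.6624 0.069 ] 357.7
near_right 0.62 cost 0.272 [ 0.5816 -0.078 ] 352.2
near_mid 0.77 cost 0.164 [ 0.5877 -0.004 ] 356.7
far_right no mask
far_left 0.55 cost 0.139 [0.6623 0.0659] 358.9
[ 0.34763013 -0.00411814  0.14855016] [179.36061389   0.42575078  89.03572357]
```

View pics/n7.png

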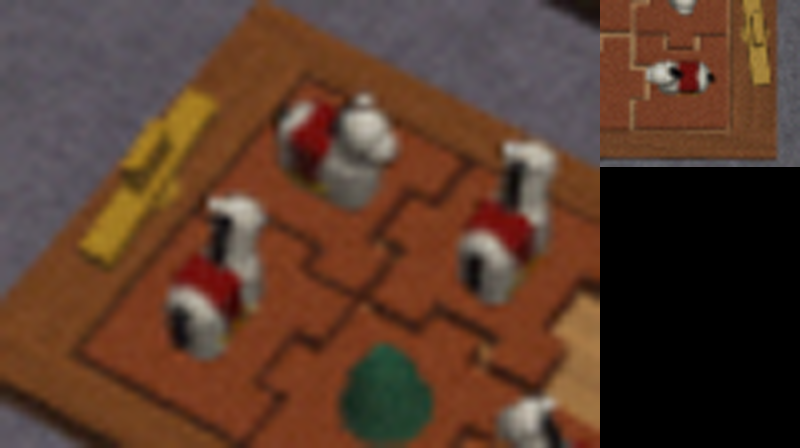

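```bash
python3 -m pendant '[[45,[50,0,0],[0,0,10]],[45,[100,0,0],[0,0,20]],[45,[150,0,0],[0,0,30]],[45,[200,0,0],[0,0,40]],[45,[240,0,0],[0,0,50]],[45,[240,0,0],[0,0,60]],[45,[240,0,0],[0,0,70]],[45,[240,0,0],[0,0,80]],[45,[240,0,0],[0,0,90]],[45,[240,0,0],[0,0,90]],[45,[240,0,-50],[0,0,90]],[45,[240,0,-100],[0,0,90]],[45,[240,0,-124],[0,0,90]],[45,[240,0,-126],[0,0,90]],[45,[240,0,-128],[0,0,90]],[45,[240,0,-130],[0,0,90]],[45,[240,0,-131.5],[0,0,90]],[45,[240,0,-131.5],[0,0,90]],[45,[240,0,-131.5],[0,0,90]]]'; python3 -c "
from workcell import *;o=get_obs();print(o['ee_pos'],o['wrist_force'],o['torque'])"
```

```text
time: 69.42
ee_pos: [0.5881, -0.0038, 0.0178]
tcp_rot: [179.3, 0.5, 179.0]
wrist_force: [0.1, 3.3, 3.8]
opening: 0.0385
[ 0.588131   -0.00378162  0.01775257] [0.11965831 3.3022499  3.78495398] [ 0.3601178  -0.04335585  0.03736674]
```

near_right is down now. The gap line along the end rail runs unbroken from far_right past it, at about (205,195) to (305,80), and the light gaps show on its other sides in the top crop. On to the left button.

```bash
python3 -m pendant '[[42,[0,0,50],[0,0,0]],[42,[0,0,100],[0,0,0]],[42,[15,45,100],[0,0,-7.5]],[42,[30,90,100],[0,0,-7.5]],[42,[40.2,126.3,100],[0,0,-7.5]],[42,[40.2,126.3,90],[0,0,-7.5]],[42,[40.2,126.3,90],[0,0,-7.5]],[42,[40.2,126.3,50],[0,0,-7.5]],[42,[40.2,126.3,20],[0,0,-7.5]],[42,[40.2,126.3,15],[0,0,-7.5]],[42,[40.2,126.3,15],[0,0,-7.5]],[42,[40.2,126.3,15],[0,0,-7.5]],[0,[40.2,126.3,15],[0,0,-7.5]],[0,[40.2,126.3,15],[0,0,-7.5]],[0,[40.2,126.3,15],[0,0,-7.5]],[0,[40.2,126.3,15],[0,0,-7.5]],[0,[40.2,126.3,15],[0,0,-7.5]],[0,[40.2,126.3,15],[0,0,-7.5]]]' 40
```

```text
time: 71.68
ee_pos: [0.6288, 0.1224, 0.0338]
tcp_rot: [179.3, 0.6, 171.5]
wrist_force: [-0.9, -1.3, 5.9]
opening: 0.0068
```

```bash
python3 -m pendant '[[0,[0,0,0.5],[0,0,-8]],[0,[0,0,0.5],[0,0,-17]],[0,[0,0,0.5],[0,0,-26]],[0,[0,0,0.5],[0,0,-35]],[0,[0,0,0.5],[0,0,-44]],[0,[0,0,0.5],[0,0,-53]],[0,[0,0,0.5],[0,0,-62]],[0,[0,0,0.5],[0,0,-71]],[0,[0,0,0.5],[0,0,-79]],[0,[0,0,0.5],[0,0,-84]],[0,[0,0,0.5],[0,0,-84]],[0,[0,0,0.5],[0,0,-84]],[0,[0,0,0.5],[0,0,-84]]]'; python3 -c "
from workcell import *;o=get_obs();print(o['ee_pos'],o['opening'],o['wrist_force'],o['torque'])"
```

```text
time: 73.3
ee_pos: [0.6285, 0.122, 0.0338]
tcp_rot: [179.4, 0.6, 87.6]
wrist_force: [0.1, -4.0, -4.1]
opening: 0.0066
[0.6284552  0.12204743 0.03384996] 0.006608017334913041 [ 0.11492563 -4.02398027 -4.13367767] [-0.80566399  0.24803212  0.00470687]
```

```bash
python3 -m pendant '[[42,[0,0,0],[0,0,0]],[42,[0,0,0],[0,0,0]],[42,[0,0,0],[0,0,0]],[42,[0,0,50],[0,0,0]],[42,[0,0,95],[0,0,0]],[42,[0,-30,95],[0,0,10]],[42,[0,-60,95],[0,0,20]],[42,[0,-90,95],[0,0,30]],[42,[0,-120,95],[0,0,40]],[42,[0,-150,95],[0,0,50]],[42,[0,-180,95],[0,0,60]],[42,[-3,-210,95],[0,0,70]],[42,[-5,-240,95],[0,0,80]],[42,[-5.2,-255.2,95],[0,0,90]],[42,[-5.2,-255.2,90],[0,0,98.4]],[42,[-5.2,-255.2,90],[0,0,98.4]],[42,[-5.2,-255.2,90],[0,0,98.4]]]'
python3 - <<'E'
from h import *
s=shot("scene","n8.png",(225,180,385,300),5)
o=get_obs();print(o["ee_pos"],o["tcp_rot"])
E
```

```text
time: 75.42
ee_pos: [0.6234, -0.1329, 0.1242]
tcp_rot: [179.4, 0.6, -174.2]
wrist_force: [-0.8, -0.3, 0.6]
opening: 0.0358
[ 0.62339002 -0.13283167  0.12417165] [ 179.38457437    0.6399177  -174.12821932]
```

View pics/n8.png

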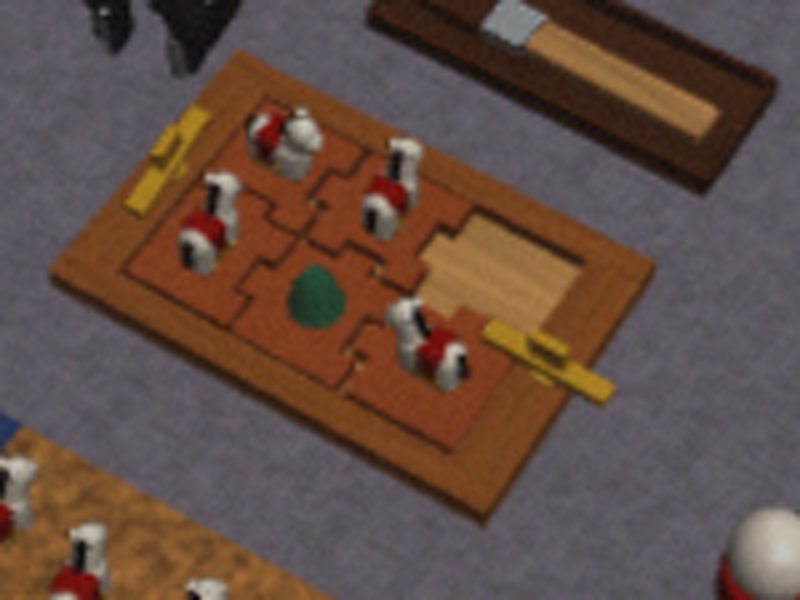

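The left button lies across, at about (548,360) in the crop. All the bases look flush and the brush is in the tool tray. Now the right button.

```bash
python3 -m pendant '[[42,[0,-0.3,-45],[0,0,0]],[42,[0,-0.3,-80],[0,0,0]],[42,[0,-0.3,-90.5],[0,0,0]],[42,[0,-0.3,-90.5],[0,0,0]],[42,[0,-0.3,-90.5],[0,0,0]],[0,[0,-0.3,-90.5],[0,0,0]],[0,[0,-0.3,-90.5],[0,0,0]],[0,[0,-0.3,-90.5],[0,0,0]],[0,[0,-0.3,-90.5],[0,0,0]],[0,[0,-0.3,-90.5],[0,0,0]],[0,[0,-0.3,-90.5],[0,0,0]]]'
```

```text
time: 76.85
ee_pos: [0.624, -0.1335, 0.0349]
tcp_rot: [179.4, 0.7, -174.1]
wrist_force: [-0.6, -1.2, 6.8]
opening: 0.0062
```

```bash
python3 -m pendant '[[0,[0,0,0.5],[0,0,8]],[0,[0,0,0.5],[0,0,17]],[0,[0,0,0.5],[0,0,26]],[0,[0,0,0.5],[0,0,35]],[0,[0,0,0.5],[0,0,44]],[0,[0,0,0.5],[0,0,53]],[0,[0,0,0.5],[0,0,62]],[0,[0,0,0.5],[0,0,71]],[0,[0,0,0.5],[0,0,79]],[0,[0,0,0.5],[0,0,84.5]],[0,[0,0,0.5],[0,0,84.5]],[0,[0,0,0.5],[0,0,84.5]],[0,[0,0,0.5],[0,0,84.5]]]'; python3 -m pendant '[[42,[0,0,0],[0,0,0]],[42,[0,0,0],[0,0,0]],[42,[0,0,0],[0,0,0]],[42,[0,0,50],[0,0,0]],[42,[0,0,110],[0,0,0]],[42,[-60,0,140],[0,0,0]],[42,[-120,-30,140],[0,0,0]],[42,[-180,-60,140],[0,0,0]],[42,[-240,-90,140],[0,0,0]],[42,[-280,-120,140],[0,0,0]],[42,[-280,-120,140],[0,0,0]]]'
python3 - <<'E'
from h import *
t=shot("top"); s=shot("scene")
a=cv2.resize(s["img"][180:300,225:385][...,::-1],(540,405),interpolation=cv2.INTER_CUBIC); b=cv2.resize(t["img"][122:212,268:394][...,::-1],(252,180),interpolation=cv2.INTER_CUBIC)
out=np.zeros((405,800,3),np.uint8); out[:,:540]=a; out[:180,545:797]=b; cv2.imwrite("pics/n9.png",out)
for p in(t,s):
    for n,g in(("near_right",(.5875,-.077)),("near_mid",(.588,-.0044)),("far_right",(.66,-.0797)),("far_left",(.6635,.068))): locate(p,n,g,.006,np.arange(-12,13,3))
    im=p["img"].astype(int); m=((im[...,0]-im[...,2]>80)&(im[...,1]>1.35*im[...,2])&(im[...,0]<1.5*im[...,1])&(im[...,0]>110)).astype(np.uint8)
    for nm,g in(("L",(.628,.122)),("R",(.623,-.134))):
        u,v=proj(p,[*g,.03]).astype(int); k=np.zeros_like(m); k[v-25:v+25,u-25:u+25]=m[v-25:v+25,u-25:u+25]
        W=np.array([ray(p,uu,vv,.029)[:2] for vv,uu in np.argwhere(k)]).astype(np.float32); print(nm,len(W),cv2.minAreaRect(W))
for l in("brush","glue_pot","doll"): print(l,[(np.round(r["position"],3).tolist(),round(r["confidence"],2)) for p in(t,s) for r in pinpoint(p,l)[:1]])
E
```

```text
time: 78.47
ee_pos: [0.6233, -0.133, 0.035]
tcp_rot: [179.3, 0.8, -89.8]
wrist_force: [-3.9, 4.2, -0.5]
opening: 0.0068
time: 79.85
ee_pos: [0.3409, -0.2547, 0.1758]
tcp_rot: [179.4, 0.7, -90.0]
wrist_force: [0.1, -0.5, 0.6]
opening: 0.0358
near_right 0.61 cost 0.179 [ 0.5873 -0.0797] 359.3
near_mid 0.97 cost 0.131 [ 0.5879 -0.0043] 359.8
far_right 0.75 cost 0.193 [ 0.6598 -0.0803] 359.1
far_left 0.68 cost 0.196 [0.6625 0.0687] 359.3
L 161 ((0.6198424100875854, 0.10579488426446915), (0.10801306366920471, 0.044025227427482605), 61.43519592285156)
R 158 ((0.6219606399536133, -0.13291826844215393), (0.0750383511185646, 0.017674092203378677), 89.34675598144531)
near_right 0.75 cost 0.293 [ 0.5849 -0.0789] 354.8
near_mid 0.68 cost 0.189 [ 0.5874 -0.0059] 359.6
far_right 0.78 cost 0.194 [ 0.6591 -0.0833] 359.6
far_left 0.87 cost 0.172 [0.6604 0.0658] 0.2
L 556 ((0.6044296622276306, 0.09653504192829132), (0.13713112473487854, 0.0698828399181366), 82.12641906738281)
R 84 ((0.624076783657074, -0.13882294297218323), (0.06456106156110764, 0.025026466697454453), 76.06012725830078)
brush [([0.428, 0.022, 0.006], 0.9), ([0.426, 0.024, 0.009], 0.97)]
glue_pot [([0.557, -0.4, -0.0], 0.75), ([0.556, -0.398, 0.0], 0.84)]
doll [([0.682, 0.281, 0.0], 0.79), ([0.685, 0.289, 0.002], 0.66)]
```

View pics/n9.png

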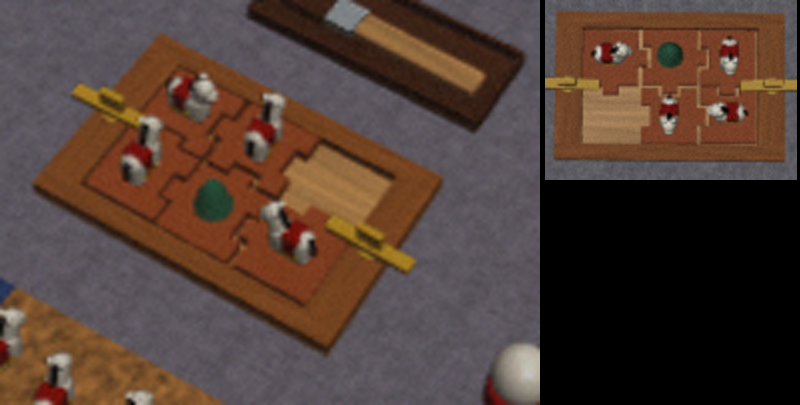

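Both buttons lie across, at (570,84) and (770,85) in the top inset. All four bases are flush, the brush is in its tray, and the pot and doll have not moved.

```bash
python3 -c "
from workcell import *;print(job_done())"
```

```text
the job is handed in; nothing more can be done
None
```

The job is handed in at about 80 s on the robot's clock:
- **Brush:** it lies flat in the tool tray.
- **Horses:** near_right, far_right, far_left and near_mid are in their cells. near_left was not in the scene.
- **Turn-buttons:** both were turned after the horses. The tool angles put them at about 1.59 of the 1.6 rad stop.

**Last checks:** the final pictures show the bases flush and interlocked and both bars reaching in over them. The glue pot and the doll stand where they were. I did not check the blanks again after lifting near_mid out of the crate.

**near_right:**
- It had shifted about 5 mm while I worked elsewhere. A fingertip probe put its base about 2 mm above far_right's, riding on the end rail.
- I regrasped it and set it down again. Going down it stopped about 4 mm high at 26 N, so I let go and pressed it down with the open fingers.
- The probe then read 18.6 mm, against 17.8 mm on near_mid and 16.9 mm on far_right. By touch it may sit slightly high, though the pictures show the joint gap on all sides.

**Camera disagreement:** the outline fits from the scene camera disagreed with the top camera, by up to about 3 mm and 5° at the last check (worst on near_right). I relied on the top camera and the jaw alignment there. The colour fits of the button bars were not usable, so their angles rest on the tool readings and the pictures.

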